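# Spread a snap ring with pliers and hold it open at the spindle groove

### The job

The snap-ring pliers stand upright in a loading stand with their tips inside the gap of a steel snap ring. Squeeze the pliers' handles fully so that the tips spread the ring, lift pliers and ring straight up out of the stand, bring the ring over the end of the upright spindle and slide it down, centred round the spindle, until it is level with the groove. Finish while still holding: keep the handles squeezed and the ring spread at the height of the groove, level and not touching the spindle, and leave the other things on the worktop where they are.

Things in the scene. Friction and masses are not known exactly. Their poses are not given: they have to be found in the camera images.
- pliers: Standing steel snap-ring pliers, 165 mm tall, 140 g, tips down, two black handles on top. Origin: the pivot; z up, y the squeeze direction, x from the pliers to the ring's middle. Ears 76 mm over all beside the pivot rest on the stand's fork; lift straight up. Squeezing (10 to 15 N, then a hard stop) spreads the tips; a spring closes them.
- handles (a point): Where to grip: midway between the two handles, 58 mm above the pivot. Each handle pad is 16 mm wide (x), 46 mm tall (35 to 81 mm above the pivot). Here they measure 46 mm over their outsides (along y) when free, 25 mm when fully squeezed (outer faces then parallel). A 2 mm flare ends each handle on top.
- pliers_left (a joint): Swing of the left pliers arm (the right arm mirrors it): 0 = free, about 0.18 rad = fully squeezed.
- ring: Steel snap ring, 5 mm thick, 50 mm across, lying flat, with two notched lugs beside its gap in which the pliers' tips sit. Once spread it hangs in notches of the tips and comes along while they stay squeezed. Origin: middle of its underside, z up, x from the gap to the back of the ring.
- ring_centre (a point): Middle of the ring's opening at mid thickness (2.5 mm above the underside). Once spread it lies 26 mm from the pliers' axis along the pliers' x, and 75 mm below their pivot (133 mm below the handles point). Axes as for the ring.
- ring_left (a joint): Opening of the left half of the ring (the right half mirrors it): 0 = relaxed, the inner prongs 19 mm apart, too narrow for the spindle; about 0.25 rad = spread by the fully squeezed pliers, prongs about 31 mm apart.
- stand: Loading stand, fixed: aluminium base 112 x 96 mm, white shelf for the ring with its top 45 mm high, and two posts with a fork 118 mm high for the pliers. Origin at the underside; x points from the two posts to the ring shelf.
- spindle: Fixed bearing housing with an upright steel spindle: round foot 84 mm across and 12 mm high, boss 52 mm across up to 40 mm, spindle 22 mm across that ends 120 mm above the worktop with a stepped nose. Origin at the middle of the underside, z up along the spindle.
- groove (a point): Middle of the groove on the spindle's axis, 85 mm above the worktop. The groove is 12 mm high and 18 mm across; the spindle above and below it is 22 mm across and the nose ends 35 mm above this point.
- cap: Bystander: loose blue bottle cap, 39 mm across, 22 mm high, behind the work.
- jar: Bystander: small jar with a screw cap, 34 mm across, 64 mm tall, behind the work.
- vial: Bystander: small loose glass vial standing between the stand and the spindle, 12 mm across, 32 mm tall.

How it is judged:
By the outcome, as a careful person would: the job done as asked, in the order asked, and still so for the second after the job is handed in, while the arm keeps its last pose, push and grip.
It also fails if it takes over 51 s, if anything falls off the work surface, if the arm or the gripper's body presses on something with over 40 N, if the wrist force passes 120 N, or if a joint passes its speed limit or range.

### The arm

A 6-joint arm with a two-finger parallel gripper is mounted at the origin on a cart in front of the work surface, level with it; the furniture and walls round the work are solid. World frame = base frame: x ahead of the robot, y to its left, z up, the work surface at z = 0. Lengths are in m, angles in rad, forces in N, time in s.
With the tool pointing down it reaches from about 0.375 to 0.9 m from the base axis. Payload 3.1 kg.
Tool frame: the origin (TCP) lies midway between the tips of the shut fingers; the grasp point (between the pads) lies 19 mm behind it; x points along the fingers, z is the direction in which the jaws open and shut, and the axes are right-handed (so a half turn about x gives the same grasp; the last joint's range is limited). The gripper opens to 85 mm and grips with 20 to 120 N. Pads are 22 mm wide; open, the fingers measure 114 mm over their backs; the gripper's body (76 mm by 85 mm) begins 54 mm behind the grasp point. The pads swing forward as they close: fully open they stand 13 mm farther back than shut.
Start: joints at [-1.45, 0.527, 1.433, -0, 1.181, -0.178], TCP at [0.185, -0.597, 0.231] pointing down, gripper open.
Joint ranges: [-3.08, 3.08], [-0.75, 2.2], [0.22, 2.44], [-1.43, 4.57], [0, 2.65], [-2.85, 2.85]. Speed limits (rad/s): [2.79, 2.79, 3.14, 3.14, 3.14, 3.14].

### API

Orientations are given as a unit quaternion [x, y, z, w].
In Python, from station import telemetry, optics, manip gives the robot as it stands.
- The arm moves only by the tool step_arm, never from a script. Its argument "commands" is a list of rows, each a list of 4 numbers: the shift along the tool's x, y, z in m, then the turn about the tool's x in rad. A call has 1 to 8 rows; each row is the pose to reach, as a shift and turn from the pose measured when the call began, along the tool's axes at that moment; what a row does not reach only later rows make up. A row lasts 1/12 s, in which the tool goes at most 41.7 mm and 7.16 degrees, less where a joint would pass 70% of its speed; a pose out of reach is approached as far as the arm can. A call with a gripper value outside its range is refused whole. "jaw" is the finger opening in m, from 0 to 0.0854, set as the call begins (left out, the last holds). The fingers move at their own pace and stop on an object; "grip_force" is the grip in N (left out, the last holds). Time passes only in rows, so rows that repeat a pose let the fingers close. It gives the time, the measured TCP pose, the force and the opening at its end, in the units of the state.
- telemetry.sense(): the state, without advancing time (a new reading comes with each control period).
- optics.snapshot(name): name is "scene" or "top" or "wrist"; returns the picture (480x640x3 uint8, red, green, blue); there is no depth.
- optics.camera_params(name): a dict with "mtx" (3x3 intrinsics, pixels), "origin" and "attitude" of the camera in the world. Camera axes: x right, y down, z forward; pixel columns grow to the right and rows downward; lengths in m; the calibration is good to about 2 mm. The wrist camera is an equidistant fisheye: a pixel r from the principal point sees the ray r / f radians off the axis. A picture is of the moment at which its call begins: read the wrist's pose just before it. camera_params takes no time and is no camera call; for the wrist camera it gives the pose at the moment of the call.
- manip.sign_off(): hands the job in, once; it reports no verdict.
The state is a dict: "t": time; "q": joint angles; "qd": joint speeds; "tau": joint torques, N m; "tcp_pos": TCP position; "tool_rot": TCP orientation; "force": force on the tool from outside, world axes, zero at the start; "ft_torque": the same for the moment, N m; "finger_gap": opening from 0.0 (shut) to 1.0 (fully open).
Only numpy, scipy, OpenCV 4.12 (cv2) and the standard library are available. Lean on these libraries where they do the work, as an engineer would, in place of code of your own. Each camera call takes 0.05 s, during which the arm holds its last target.

## Working session

There is one attempt and no reset: what is moved stays moved. The work goes in short steps, Python scripts to look and compute and a tool call to move; the robot and the scene stay as the last step left them, time stands still between calls to the robot, and variables do not carry over. Pictures are saved under pics/ and viewed, and the job is handed in when it is done.

Besides the shell and the picture viewer there is one more tool, called after "Emit:" by a JSON object that holds its "api" and its "payload". step_arm: Moves the arm, as the interface text tells. Its arguments: {"type":"object","properties":{"commands":{"type":"array","items":{"type":"array","items":{"type":"number"}}},"jaw":{"type":"number"},"grip_force":{"type":"number"}},"required":["commands"]}

```bash
mkdir -p pics; ls; python3 - <<'E'
from station import telemetry, optics
import cv2
s=telemetry.sense();print(s)
for n in("scene","top","wrist"):
    p=optics.camera_params(n);print(n,p)
    cv2.imwrite(f"pics/{n}0.png",optics.snapshot(n)[:,:,::-1])
E
```

```text
pics
{'t': 0.0, 'q': array([-1.44949047e+00,  5.28492164e-01,  1.43393063e+00, -6.39802767e-06,
        1.18143916e+00, -1.78492610e-01]), 'qd': array([ 7.16129599e-04, -3.46577428e-04, -1.09350091e-03, -8.61028598e-04,
        1.28348278e-03, -7.05105912e-05]), 'tau': array([ 1.09146928e-03, -4.42348945e+01, -1.78026670e+01, -2.59240069e-04,
        8.40981666e-03, -7.16241914e-06]), 'tcp_pos': array([ 0.18451911, -0.59636209,  0.23030867]), 'tool_rot': array([ 0.42030473,  0.56961485, -0.41914098,  0.56851007]), 'force': array([-0.11285422,  0.5019826 ,  0.3640704 ]), 'ft_torque': array([0.00499286, 0.00373118, 0.00700427]), 'finger_gap': 1.0003476242829596}
scene {'mtx': array([[605.01576914,   0.        , 323.33460096],
       [  0.        , 605.01576914, 238.77759473],
       [  0.        ,   0.        ,   1.        ]]), 'origin': array([0.08747848, 0.53933784, 0.76935956]), 'attitude': array([-0.3987069 ,  0.83517375, -0.34223284,  0.1624632 ])}
top {'mtx': array([[543.42059321,   0.        , 326.05484633],
       [  0.        , 543.42059321, 240.26532781],
       [  0.        ,   0.        ,   1.        ]]), 'origin': array([0.47733433, 0.12542124, 1.05585361]), 'attitude': array([-0.69784397,  0.71352871, -0.04149404,  0.04657067])}
wrist {'mtx': array([[371.64829954,   0.        , 321.30263534],
       [  0.        , 371.64829954, 240.60290857],
       [  0.        ,   0.        ,   1.        ]]), 'origin': array([ 0.26459434, -0.57210861,  0.37311547]), 'attitude': array([ 0.79380955, -0.58512521, -0.09948326,  0.13265733])}
```

View pics/scene0.png

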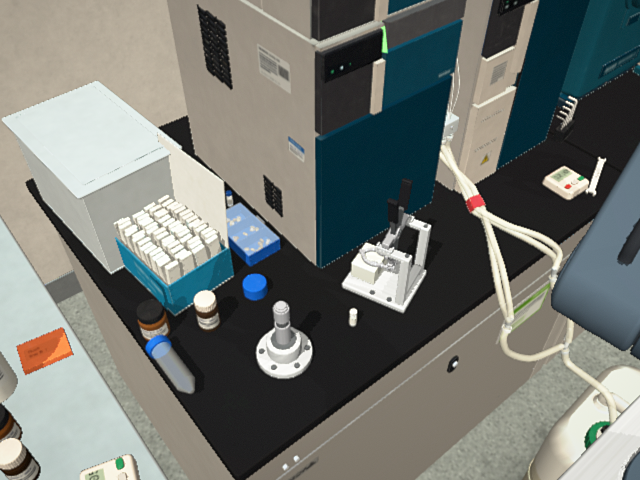

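View pics/top0.png

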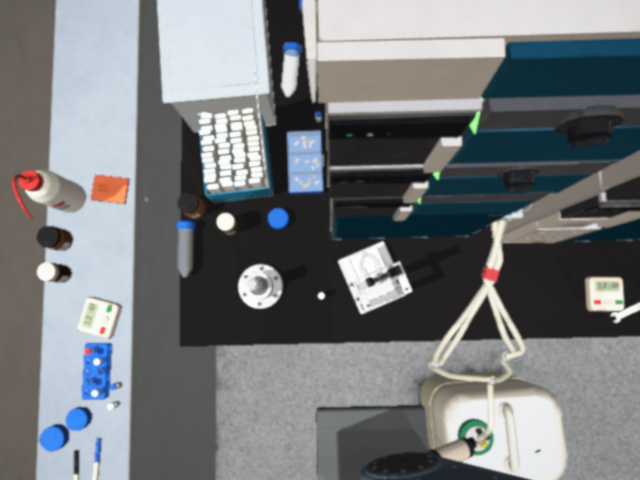

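View pics/wrist0.png

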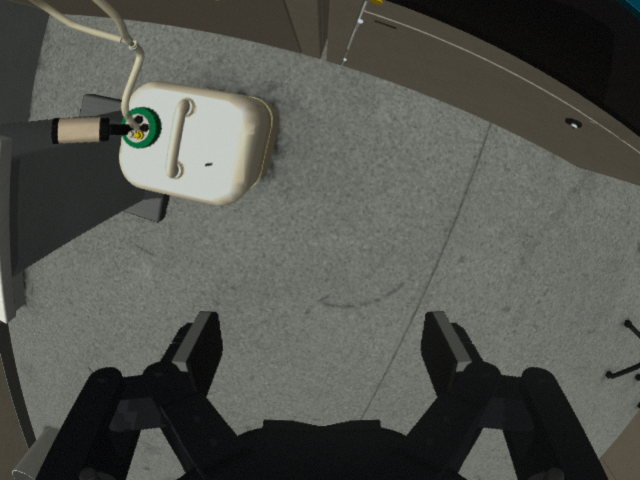

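```bash
cat > h.py <<'E'
import numpy as np, cv2
from scipy.spatial.transform import Rotation as R
from station import telemetry, optics
def ray(p,u,v,fish=False):
    K=p['mtx'];x=(u-K[0,2])/K[0,0];y=(v-K[1,2])/K[1,1]
    if fish:
        r=np.hypot(x,y);d=np.array([x/r*np.sin(r),y/r*np.sin(r),np.cos(r)]) if r>1e-9 else np.array([0,0,1.])
    else: d=np.array([x,y,1.])
    return p['origin'],R.from_quat(p['attitude']).apply(d/np.linalg.norm(d))
def plane(p,u,v,z,fish=False):
    o,d=ray(p,u,v,fish);return o+d*(z-o[2])/d[2]
def tri(rs):
    A=np.zeros((3,3));b=np.zeros(3)
    for o,d in rs:
        M=np.eye(3)-np.outer(d,d);A+=M;b+=M@o
    x=np.linalg.solve(A,b);return x,[np.linalg.norm((np.eye(3)-np.outer(d,d))@(x-o)) for o,d in rs]
def proj(p,X,fish=False):
    c=R.from_quat(p['attitude']).inv().apply(np.asarray(X)-p['origin']);K=p['mtx']
    if fish:
        r=np.arctan2(np.hypot(c[0],c[1]),c[2]);n=np.hypot(c[0],c[1])+1e-12;x,y=c[0]/n*r,c[1]/n*r
    else:x,y=c[:2]/c[2]
    return np.array([K[0,0]*x+K[0,2],K[1,1]*y+K[1,2]])
E
python3 - <<'E'
from h import *
s=telemetry.sense();print(R.from_quat(s['tool_rot']).as_matrix().round(3))
a=cv2.imread('pics/scene0.png');b=cv2.imread('pics/top0.png')
cv2.imwrite('pics/s1.png',cv2.resize(a[170:320,330:450],None,fx=5,fy=5)[:,:][:600] if 0 else cv2.resize(a[170:320,330:450],(480,600)))
cv2.imwrite('pics/s2.png',cv2.resize(a[280:390,240:370],(780,600)))
cv2.imwrite('pics/t1.png',cv2.resize(b[225:325,330:430],(600,600)))
cv2.imwrite('pics/t2.png',cv2.resize(b[240:330,220:340],(800,600)))
E
```

```text
[[-0.     0.955  0.295]
 [ 0.002  0.295 -0.955]
 [-1.     0.    -0.002]]
```

View pics/s1.png

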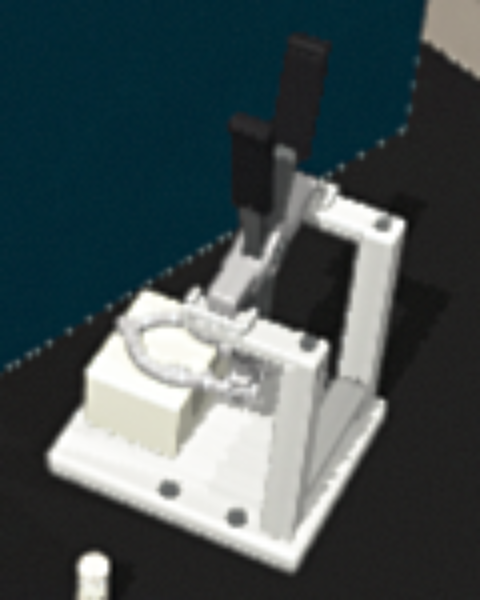

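View pics/t1.png

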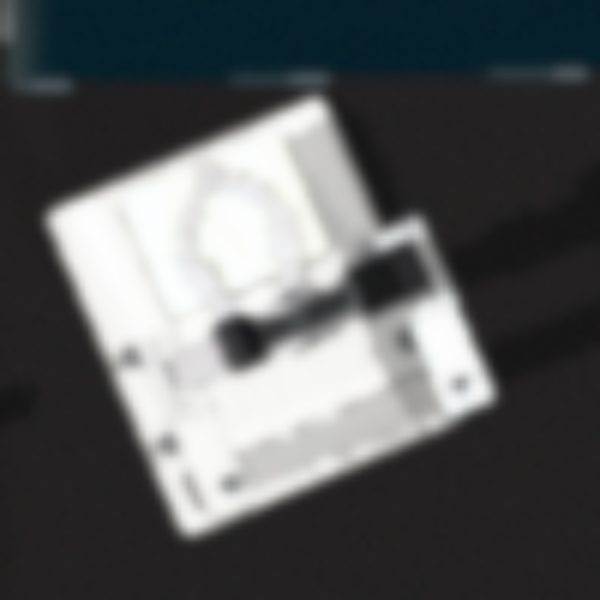

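View pics/t2.png

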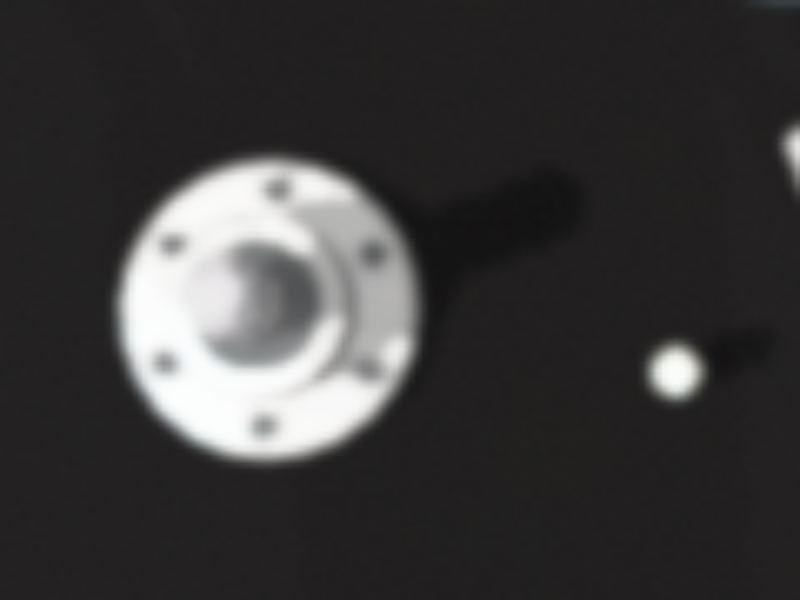

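View pics/s2.png

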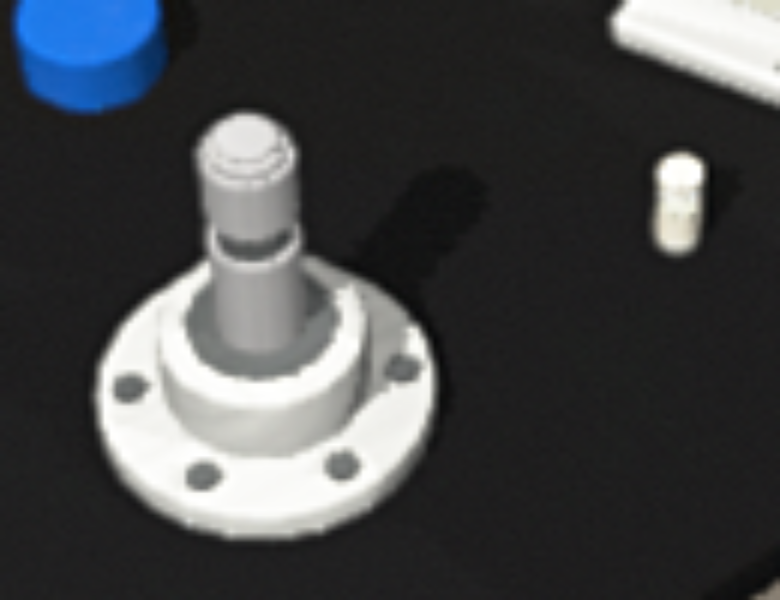

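```bash
python3 - <<'E'
from h import *
T=optics.camera_params('top');S=optics.camera_params('scene')
b=cv2.imread('pics/top0.png');a=cv2.imread('pics/scene0.png')
t=lambda x,y:(330+x/6-.4,225+y/6-.4)
for z in(.008,.012):
    c=[plane(T,*t(*k),z)[:2] for k in((45,217),(322,95),(190,535))]
    print(z,np.round(c,4),'sides',np.linalg.norm(c[1]-c[0]),np.linalg.norm(c[2]-c[0]),'ang x',np.degrees(np.arctan2(*(c[0]-c[2])[::-1])), 'ang y',np.degrees(np.arctan2(*(c[0]-c[1])[::-1])),'ctr',(c[1]+c[2])/2)
# spindle foot: bright mask
m=(b.min(2)>150).astype(np.uint8);m[:, :225]=0
n,l,st,ce=cv2.connectedComponentsWithStats(m)
for i in range(1,n):
    if st[i,4]>20 and 235<ce[i][1]<330 and ce[i][0]<420:print(i,st[i],ce[i])
i=l[270,248] or l[300,258]
cn=max(cv2.findContours((l==i).astype(np.uint8),0,1)[0],key=cv2.contourArea)
e=cv2.fitEllipse(cv2.convexHull(cn));print('foot ell',e)
print('foot top ctr',plane(T,*e[0],.012),'vial',plane(T,320.9,295.6,.03))
print('nose', [tri([ray(T,258.5+0,285),ray(S,240+245/6,280+132/5.45)])])
for n_,u,v in (('L',370,280),('R',395.5,270.5)):
    print(n_,plane(T,u,v,.205))
for z in (.205,.203):
  print('scene tops',plane(S,330+250/4-.4,170+122/4-.4,z),plane(S,330+309/4-.4,170+42/4-.4,z))
E
```

```text
0.008 [[0.5682 0.111 ]
 [0.6058 0.0205]
 [0.4657 0.0674]] sides 0.09804522073815496 0.11146054849108891 ang x 23.072530107771396 ang y 112.53584095545922 ctr [0.53576193 0.04392074]
0.012 [[0.5679 0.1111]
 [0.6053 0.0209]
 [0.4657 0.0676]] sides 0.09767095005759319 0.11103506711601044 ang x 23.072530107771396 ang y 112.5358409554592 ctr [0.5355389  0.04423185]
26 [ 338  242   74   72 2812] [372.33641536 277.58961593]
27 [ 238  264   44   45 1277] [258.5559906  286.49021143]
30 [318 292   7   7  38] [320.81578947 295.31578947]
foot ell ((259.57489013671875, 286.19403076171875), (43.48626708984375, 44.16250228881836), 178.05894470214844)
foot top ctr [0.52233656 0.26089093 0.012     ] vial [0.50139409 0.14335632 0.03      ]
nose [(array([0.52354855, 0.25356802, 0.11262319]), [np.float64(0.005149550278569499), np.float64(0.005149550278569458)])]
L [0.5198631  0.06308376 0.205     ]
R [0.53382478 0.02273099 0.205     ]
scene tops [0.51686605 0.06699187 0.205     ] [0.534952   0.02044036 0.205     ]
scene tops [0.51838773 0.06531795 0.203     ] [0.53653778 0.01860147 0.203     ]
```

```bash
python3 - <<'E'
from h import *
T=optics.camera_params('top');S=optics.camera_params('scene')
print(R.from_quat(T['attitude']).as_matrix().round(3))
for u in (340,372,420,470):print('teal low edge top cam',u,plane(T,u,238.5,0))
for u,v in ((320,267),(335,260),(370,245),(432,212)):print('scene foot line',plane(S,u,v,0))
# front face upper edge? points on x=0.61 plane at rows
o,d=ray(T,400,205);print(o+d*(0.615-o[0])/d[0])
E
```

```text
[[-0.022 -0.992  0.124]
 [-1.     0.023  0.006]
 [-0.009 -0.124 -0.992]]
teal low edge top cam 340 [0.61254454 0.10419374 0.        ]
teal low edge top cam 372 [0.61111727 0.04157882 0.        ]
teal low edge top cam 420 [ 0.60897907 -0.05222458  0.        ]
teal low edge top cam 470 [ 0.60675523 -0.14978497  0.        ]
scene foot line [0.6259094  0.10917516 0.        ]
scene foot line [0.62228081 0.07891647 0.        ]
scene foot line [0.61105876 0.00784293 0.        ]
scene foot line [ 0.60192618 -0.13955892  0.        ]
[0.615      0.0278245  0.32577999]
```

Emit:
{"api": "step_arm", "payload": {"commands": [[-0.035, 0, 0, -0.12], [-0.07, 0, 0, -0.24], [-0.105, 0, 0, -0.36], [-0.14, 0, 0, -0.48], [-0.17, 0, 0, -0.6], [-0.17, 0, 0, -0.72], [-0.17, 0, 0, -0.84], [-0.17, 0, 0, -0.96]], "jaw": 0.0854}}

```text
t: 0.82
tcp_pos: [0.1846, -0.5968, 0.4012]
tool_rot: [0.108, 0.699, -0.107, 0.699]
force: [-0.2, -0.0, -0.4]
finger_gap: 1.004
```

```bash
cat >> h.py <<'E'
def st():
    s=telemetry.sense();M=R.from_quat(s['tool_rot']).as_matrix()
    print('t',round(s['t'],2),'tcp',s['tcp_pos'].round(4),'zhead',round(np.degrees(np.arctan2(M[1,2],M[0,2])),2),'tilt',M[2].round(4),'q',s['q'].round(2),'F',s['force'].round(1),'gap',round(s['finger_gap'],4));return s,M
def to(*w):
    s,M=st();print('shift',(M.T@(np.array(w)-s['tcp_pos'])).round(4))
E
python3 - <<'E'
from h import *
to(.33,-.33,.40)
S=optics.camera_params('scene')
for px in ((447,140),(475,203)):
    o,d=ray(S,*px)
    for x in(.61,.55): print(px,o+d*(x-o[0])/d[0])
E
```

```text
t 0.82 tcp [ 0.1846 -0.5968  0.4012] zhead -17.48 tilt [-1.e+00  6.e-04 -3.e-04] q [-1.45  0.39  1.19  0.    1.56 -1.14] F [-0.2 -0.  -0.4] gap 1.0037
shift [0.0013 0.2981 0.0586]
(447, 140) [ 0.61       -0.15643143  0.15192892]
(447, 140) [ 0.55       -0.07653777  0.22282713]
(475, 203) [ 0.61       -0.28731767 -0.06690705]
(475, 203) [ 0.55       -0.19239463  0.02911961]
```

Emit:
{"api": "step_arm", "payload": {"commands": [[0, 0.037, 0.007, -0.1], [0, 0.074, 0.014, -0.2], [0, 0.111, 0.021, -0.3], [0, 0.148, 0.029, -0.4], [0, 0.185, 0.037, -0.5], [0, 0.222, 0.044, -0.6], [0, 0.26, 0.051, -0.7], [0, 0.298, 0.058, -0.8]]}}

```text
t: 1.48
tcp_pos: [0.3298, -0.328, 0.4011]
tool_rot: [-0.174, 0.685, 0.175, 0.685]
force: [0.8, -0.1, -0.1]
finger_gap: 1.001
```

```bash
python3 - <<'E'
from h import *
to(.45,-.05,.36)
E
```

```text
t 1.48 tcp [ 0.3298 -0.328   0.4011] zhead 28.61 tilt [-1.0e+00  1.1e-03  4.0e-04] q [-1.02  0.13  1.56  0.    1.45 -1.52] F [ 0.8 -0.1 -0.1] gap 1.0008
shift [0.0414 0.1864 0.2387]
```

Emit:
{"api": "step_arm", "payload": {"commands": [[0, 0.023, 0.03, -0.12], [0, 0.046, 0.06, -0.24], [0, 0.07, 0.09, -0.36], [0.005, 0.093, 0.12, -0.48], [0.01, 0.117, 0.15, -0.6], [0.02, 0.14, 0.18, -0.72], [0.03, 0.163, 0.21, -0.84], [0.04, 0.186, 0.238, -0.96]]}}

```text
t: 2.15
tcp_pos: [0.4499, -0.0487, 0.3611]
tool_rot: [-0.473, 0.525, 0.473, 0.526]
force: [0.3, -0.4, -0.5]
finger_gap: 0.995
```

```bash
python3 - <<'E'
from h import *
to(.526,.043,.32)
E
```

```text
t 2.15 tcp [ 0.4499 -0.0487  0.3611] zhead 83.97 tilt [-1.0e+00 -2.0e-04  1.1e-03] q [-0.36  0.14  1.66  0.    1.35 -1.82] F [ 0.3 -0.4 -0.5] gap 0.9946
shift [ 0.0412 -0.066   0.0991]
```

Emit:
{"api": "step_arm", "payload": {"commands": [[0, -0.016, 0.025, -0.12], [0, -0.033, 0.05, -0.24], [0.015, -0.05, 0.075, -0.36], [0.03, -0.066, 0.099, -0.48], [0.041, -0.066, 0.099, -0.503], [0.041, -0.066, 0.099, -0.503]]}}

```text
t: 2.65
tcp_pos: [0.5248, 0.0444, 0.3172]
tool_rot: [-0.587, 0.391, 0.592, 0.39]
force: [-0.8, -0.9, -0.8]
finger_gap: 0.999
```

```bash
python3 - <<'E'
from h import *
to(.526,.043,.32)
for n in("scene","top","wrist"):
    print(n,optics.camera_params(n) if n=='wrist' else '')
    cv2.imwrite(f"pics/{n}1.png",optics.snapshot(n)[:,:,::-1])
E
```

```text
t 2.65 tcp [0.5248 0.0444 0.3172] zhead 112.96 tilt [-1.      0.0048  0.004 ] q [-0.13  0.3   1.56  0.    1.29 -2.1 ] F [-0.8 -0.9 -0.8] gap 0.9991
shift [-0.0028 -0.0006 -0.0017]
scene 
top 
wrist {'mtx': array([[371.64829954,   0.        , 321.30263534],
       [  0.        , 371.64829954, 240.60290857],
       [  0.        ,   0.        ,   1.        ]]), 'origin': array([0.44682057, 0.00968715, 0.46245117]), 'attitude': array([0.54614113, 0.82110325, 0.1387758 , 0.0908878 ])}
```

View pics/wrist1.png

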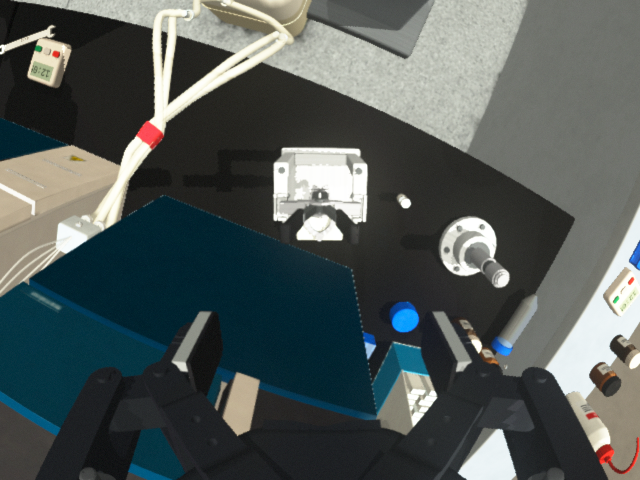

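View pics/scene1.png

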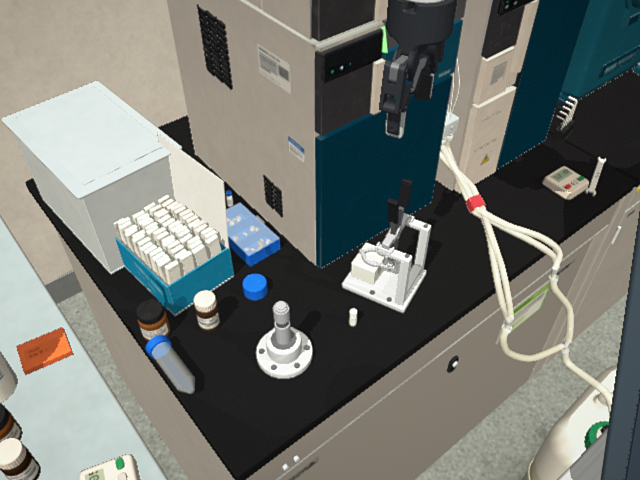

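```bash
python3 - <<'E'
import cv2
a=cv2.imread('pics/wrist1.png')
cv2.imwrite('pics/w1.png',cv2.resize(a[140:250,260:380],(654,600),interpolation=cv2.INTER_CUBIC))
cv2.imwrite('pics/w2.png',cv2.resize(a[205:295,430:520],(600,600),interpolation=cv2.INTER_CUBIC))
E
```

```text
(no output)
```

View pics/w1.png

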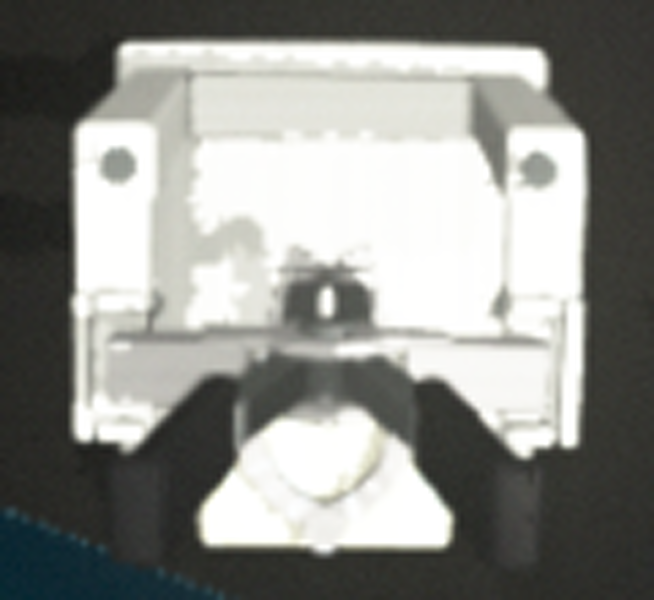

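View pics/w2.png

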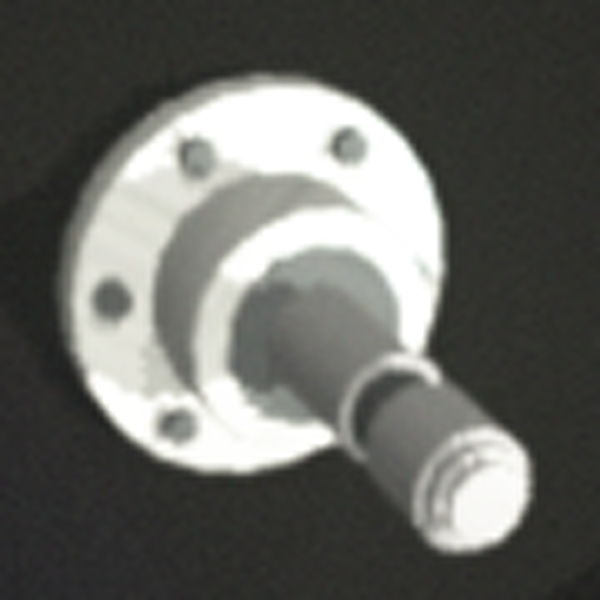

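```bash
python3 - <<'E'
import cv2,numpy as np
a=cv2.imread('pics/wrist1.png')
c=np.clip(a[205:255,265:375].astype(float)*4,0,255).astype(np.uint8)
cv2.imwrite('pics/w3.png',cv2.resize(c,(800,364),interpolation=cv2.INTER_CUBIC))
from h import *
p=dict(mtx=optics.camera_params('wrist')['mtx'],origin=np.array([0.44682057, 0.00968715, 0.46245117]),attitude=np.array([0.54614113, 0.82110325, 0.1387758 , 0.0908878 ]))
for X in [(.447,.01,0),(.526,.043,.205),(.526,.043,.12),(.5223,.2609,.012),(.5223,.2600,.12)]:print(X,proj(p,X,True))
# holes on posts at z=.118: midpoint ; foot ellipse
for z in(.118,):
    h1=plane(p,260+118/5.45-.4,140+165/5.45-.4,z,True);h2=plane(p,260+538/5.45-.4,140+168/5.45-.4,z,True)
    print(h1,h2,(h1+h2)/2,np.degrees(np.arctan2(*(h2-h1)[1::-1])),np.linalg.norm(h1-h2))
print('nose',plane(p,430+488/6.667-.4,205+495/6.667-.4,.12,True))
print('foot', [plane(p,430+x/6.667-.4,205+y/6.667-.4,.012,True) for x,y in((258,272),)])
E
```

```text
(0.447, 0.01, 0) [320.60142874 116.95846528]
(0.526, 0.043, 0.205) [320.59262246 236.41644945]
(0.526, 0.043, 0.12) [320.54778168 208.06936169]
(0.5223, 0.2609, 0.012) [468.73658784 247.9926108 ]
(0.5223, 0.26, 0.12) [501.89764421 281.16284307]
[ 0.50646804 -0.00498043  0.118     ] [0.47915371 0.06162198 0.118     ] [0.49281088 0.02832078 0.118     ] 112.29903854641884 0.07198579189861061
nose [0.51947497 0.25945105 0.12      ]
foot [array([0.51928563, 0.25833432, 0.012     ])]
```

View pics/w3.png

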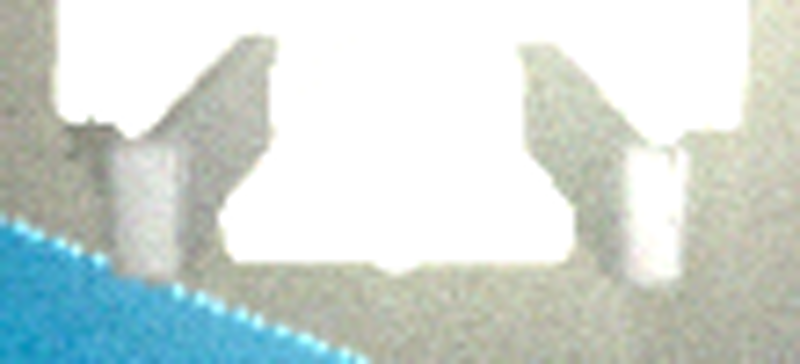

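```bash
python3 - <<'E'
from h import *
s,M=st()
p=optics.camera_params('wrist')
print('cam in tool',M.T@(p['origin']-s['tcp_pos']), 'tcp px',proj(p,s['tcp_pos'],True),'below',proj(p,s['tcp_pos']+M[:,0]*.12,True),proj(p,s['tcp_pos']+M[:,0]*.2,True))
to(.525,.0435,.160)
E
```

```text
t 2.8 tcp [0.5258 0.0425 0.3205] zhead 112.72 tilt [-1.e+00 -5.e-04  7.e-04] q [-0.13  0.3   1.56  0.    1.29 -2.1 ] F [-0.  -0.6  0.3] gap 1.0001
cam in tool [-1.42665382e-01  8.55197512e-02 -2.98514686e-05] tcp px [321.12473322 316.99241421] below [321.08272986 233.2788627 ] [321.07114175 207.19495029]
t 2.8 tcp [0.5258 0.0425 0.3205] zhead 112.72 tilt [-1.e+00 -5.e-04  7.e-04] q [-0.13  0.3   1.56  0.    1.29 -2.1 ] F [-0.  -0.6  0.3] gap 1.0001
shift [0.1605 0.0004 0.0011]
```

Emit:
{"api": "step_arm", "payload": {"commands": [[0.03, 0, 0.001, 0], [0.055, 0, 0.001, 0], [0.06, 0, 0.001, 0], [0.06, 0, 0.001, 0]]}}

```text
t: 3.13
tcp_pos: [0.5243, 0.0428, 0.2599]
tool_rot: [-0.587, 0.392, 0.589, 0.392]
force: [0.5, 0.2, 0.7]
finger_gap: 1.001
```

```bash
python3 - <<'E'
from h import *
s,M=st()
p=optics.camera_params('wrist');a=optics.snapshot('wrist')[:,:,::-1];cv2.imwrite('pics/wrist2.png',a)
for z in(.205,.157):print(z,proj(p,s['tcp_pos']*[1,1,0]+[0,0,z],True))
c=np.clip(a[180:330,240:400].astype(float)*3,0,255).astype(np.uint8)
cv2.imwrite('pics/w4.png',cv2.resize(c,(640,600),interpolation=cv2.INTER_CUBIC))
E
```

```text
t 3.13 tcp [0.5243 0.0428 0.2599] zhead 112.62 tilt [-1.      0.0021  0.0021] q [-0.13  0.36  1.64  0.    1.14 -2.1 ] F [0.5 0.2 0.7] gap 1.001
0.205 [320.89596681 268.25650856]
0.157 [320.77462807 241.08947659]
```

View pics/w4.png

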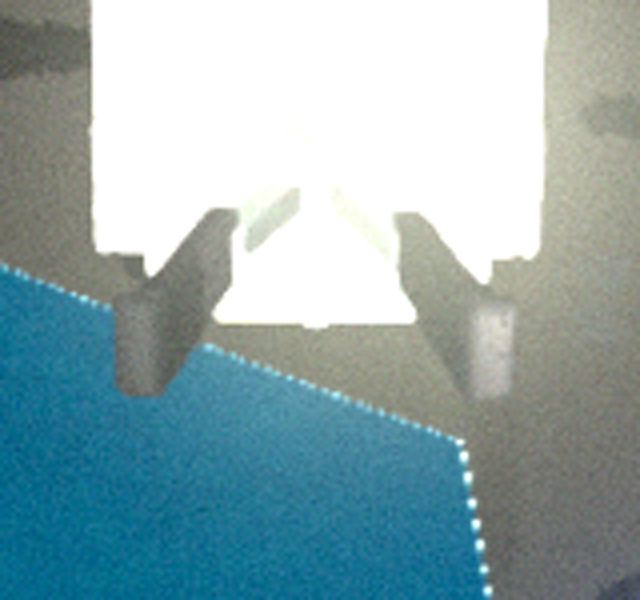

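```bash
python3 - <<'E'
from h import *
s,M=st()
p=optics.camera_params('wrist');a=optics.snapshot('wrist')[:,:,::-1]
c=np.clip(a[180:330,240:400].astype(float)*3,0,255).astype(np.uint8)
cv2.imwrite('pics/w5.png',cv2.resize(c,(640,600),interpolation=cv2.INTER_CUBIC))
for sx,sy in((139,347),(492,350)):
    X=plane(p,240+sx/4-.4,180+sy/4-.4,.206,True);print(X,M.T@(X-s['tcp_pos']))
E
```

```text
t 3.18 tcp [0.5255 0.0428 0.2612] zhead 112.64 tilt [-1.e+00 -8.e-04  5.e-04] q [-0.13  0.36  1.64  0.    1.14 -2.1 ] F [ 1.1 -0.   0.6] gap 0.998
[0.53521529 0.01742714 0.206     ] [ 0.0551871   0.00087636 -0.02719672]
[0.5158991  0.06498055 0.206     ] [0.05521298 0.00040184 0.02412789]
```

View pics/w5.png

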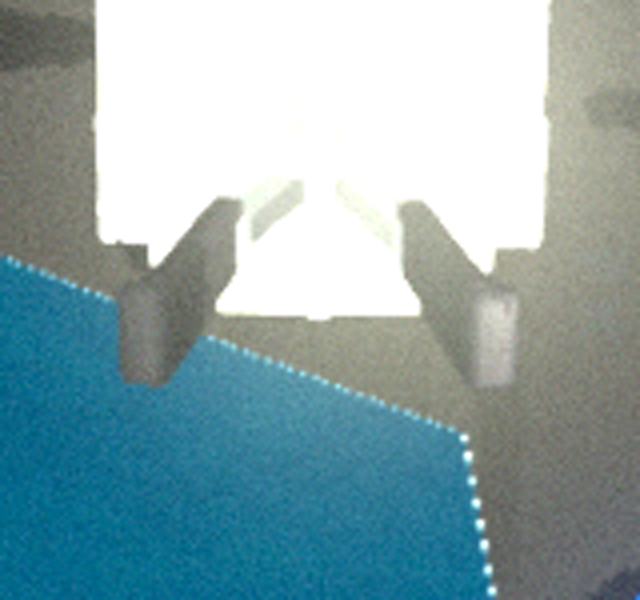

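Emit:
{"api": "step_arm", "payload": {"commands": [[0.03, 0.0015, -0.0007, 0], [0.06, 0.0015, -0.0007, 0], [0.085, 0.0015, -0.0007, 0], [0.101, 0.0015, -0.0007, 0], [0.101, 0.0015, -0.0007, 0], [0.101, 0.0015, -0.0007, 0]]}}

```text
t: 3.73
tcp_pos: [0.5265, 0.0414, 0.162]
tool_rot: [0.59, -0.391, -0.587, -0.393]
force: [0.3, 0.2, 0.6]
finger_gap: 1.002
```

```bash
python3 - <<'E'
from h import *
a=optics.snapshot('wrist')[:,:,::-1];st()
p=optics.camera_params('wrist')
c=np.clip(a[180:480,120:520].astype(float)*2.5,0,255).astype(np.uint8)
cv2.imwrite('pics/w6.png',cv2.resize(c,(800,600),interpolation=cv2.INTER_CUBIC))
E
```

```text
t 3.78 tcp [0.5271 0.0414 0.1627] zhead 112.64 tilt [-1.     -0.0058 -0.0024] q [-0.13  0.49  1.75  0.    0.9  -2.1 ] F [0.4 0.3 0. ] gap 1.0
```

View pics/w6.png

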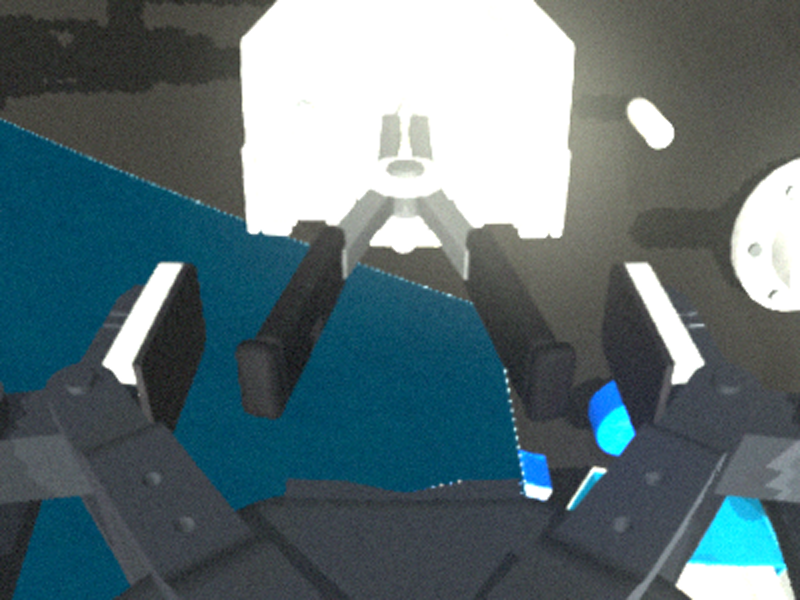

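```bash
python3 - <<'E'
from h import *
for i in range(2):a=optics.snapshot('wrist')[:,:,::-1]
s,M=st()
p=optics.camera_params('wrist');a=optics.snapshot('wrist')[:,:,::-1]
c=np.clip(a[180:480,120:520].astype(float)*2.5,0,255).astype(np.uint8)
cv2.imwrite('pics/w7.png',cv2.resize(c,(800,600),interpolation=cv2.INTER_CUBIC))
for y in(360,367,374):
    X=plane(p,322,y,.205,True);print(y,M.T@(X-s['tcp_pos']))
E
```

```text
t 3.88 tcp [0.5273 0.0414 0.1631] zhead 112.65 tilt [-1.     -0.0067 -0.003 ] q [-0.13  0.49  1.75  0.    0.89 -2.1 ] F [ 0.4 -0.3 -1.4] gap 1.0033
360 [-0.04195467  0.00804849  0.00031707]
367 [-0.0419339   0.00496812  0.00032062]
374 [-0.04191248  0.00179221  0.00032433]
```

View pics/w7.png

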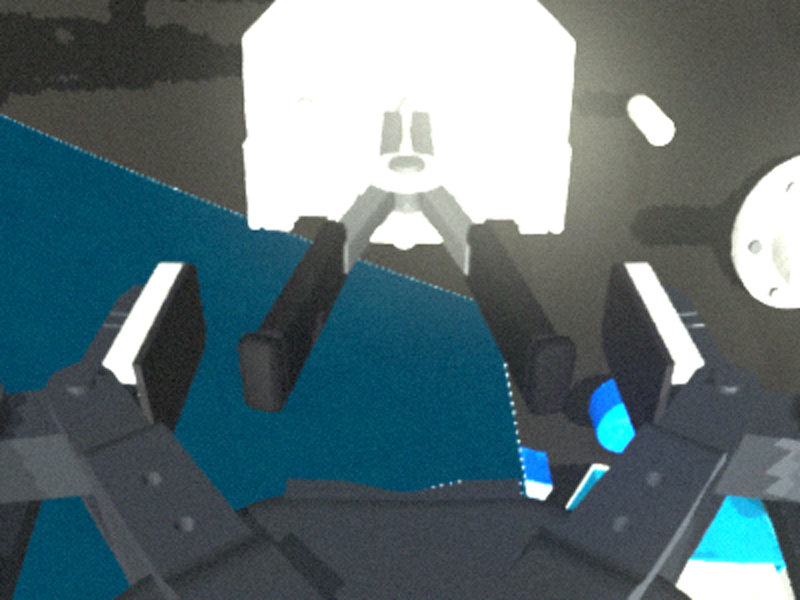

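Emit:
{"api": "step_arm", "payload": {"commands": [[0.002, 0.0035, 0.0003, 0], [0.002, 0.0035, 0.0003, 0], [0.002, 0.0035, 0.0003, 0]]}}

```text
t: 4.18
tcp_pos: [0.5237, 0.0404, 0.1615]
tool_rot: [0.591, -0.391, -0.586, -0.394]
force: [0.1, -0.5, 0.8]
finger_gap: 1.002
```

```bash
python3 - <<'E'
from h import *
s,M=st()
E
```

```text
t 4.18 tcp [0.5237 0.0404 0.1615] zhead 112.65 tilt [-1.     -0.0072 -0.0032] q [-0.14  0.49  1.76  0.    0.89 -2.1 ] F [ 0.1 -0.5  0.8] gap 1.0019
```

Emit:
{"api": "step_arm", "payload": {"commands": [[0, 0, 0, 0], [0, 0, 0, 0], [0, 0, 0, 0], [0, 0, 0, 0], [0, 0, 0, 0], [0, 0, 0, 0], [0, 0, 0, 0], [0, 0, 0, 0]], "jaw": 0.015, "grip_force": 60}}

```text
t: 4.85
tcp_pos: [0.5249, 0.0409, 0.1637]
tool_rot: [0.591, -0.39, -0.585, -0.395]
force: [-1.8, 1.4, 14.0]
finger_gap: 0.263
```

Emit:
{"api": "step_arm", "payload": {"commands": [[0, 0, 0, 0], [0, 0, 0, 0], [0, 0, 0, 0], [0, 0, 0, 0], [0, 0, 0, 0], [0, 0, 0, 0]]}}

```text
t: 5.35
tcp_pos: [0.5252, 0.0408, 0.1638]
tool_rot: [0.592, -0.39, -0.585, -0.395]
force: [0.7, -0.6, 3.5]
finger_gap: 0.256
```

```bash
python3 - <<'E'
from h import *
s,M=st();print(s['ft_torque'],s['finger_gap']*.0854)
a=optics.snapshot('wrist')[:,:,::-1];b=optics.snapshot('scene')[:,:,::-1]
c=np.clip(a[100:400,120:520].astype(float)*2,0,255).astype(np.uint8)
cv2.imwrite('pics/w8.png',cv2.resize(c,(800,600),interpolation=cv2.INTER_CUBIC))
cv2.imwrite('pics/s8.png',cv2.resize(b[130:330,310:470],(480,600),interpolation=cv2.INTER_CUBIC))
E
```

```text
t 5.35 tcp [0.5252 0.0408 0.1638] zhead 112.59 tilt [-0.9999 -0.0111 -0.0038] q [-0.14  0.49  1.75  0.    0.89 -2.1 ] F [ 0.7 -0.6  3.5] gap 0.256
[0.17339443 0.06124781 0.0294122 ] 0.021859139572055392
```

View pics/w8.png

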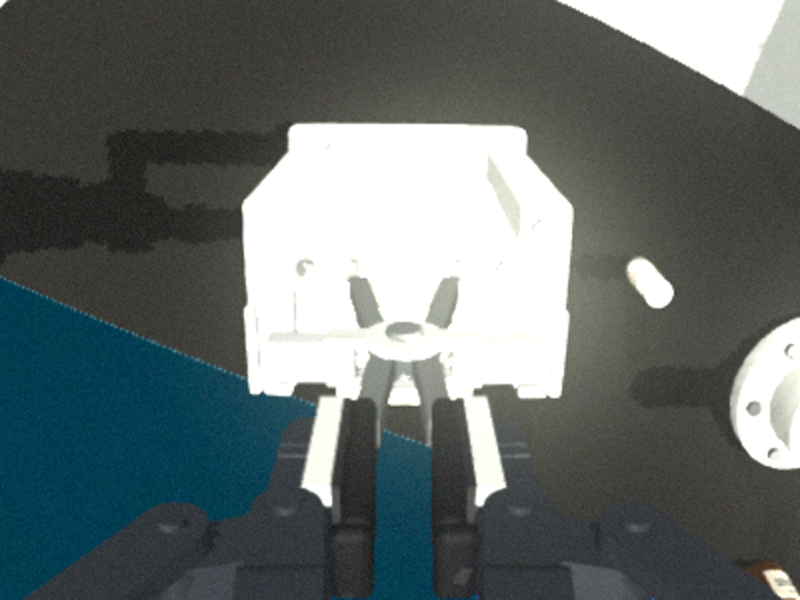

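View pics/s8.png

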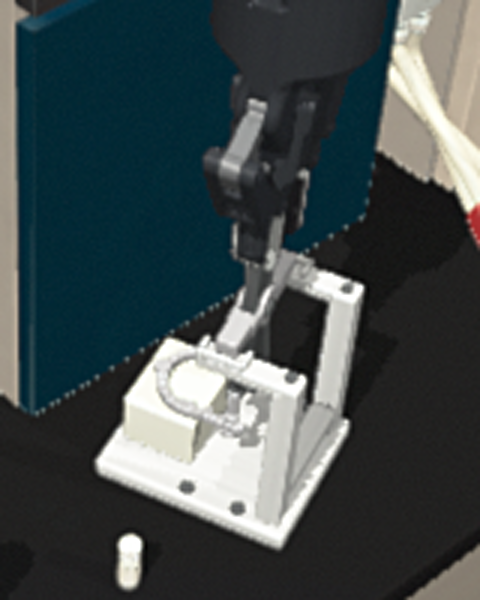

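Emit:
{"api": "step_arm", "payload": {"commands": [[-0.004, 0, 0, 0], [-0.01, -0.0001, 0, 0], [-0.02, -0.0002, -0.0001, 0], [-0.03, -0.0003, -0.0001, 0], [-0.04, -0.0004, -0.0002, 0], [-0.05, -0.0005, -0.0002, 0], [-0.055, -0.0006, -0.0002, 0], [-0.055, -0.0006, -0.0002, 0]]}}

```text
t: 6.12
tcp_pos: [0.5262, 0.0407, 0.2208]
tool_rot: [0.593, -0.389, -0.584, -0.395]
force: [0.6, 0.3, -1.2]
finger_gap: 0.253
```

```bash
python3 - <<'E'
from h import *
s,M=st();print(s['ft_torque'],s['finger_gap']*.0854)
a=optics.snapshot('wrist')[:,:,::-1];b=optics.snapshot('scene')[:,:,::-1]
c=np.clip(a[100:400,120:520].astype(float)*2,0,255).astype(np.uint8)
cv2.imwrite('pics/w9.png',cv2.resize(c,(800,600),interpolation=cv2.INTER_CUBIC))
cv2.imwrite('pics/s9.png',cv2.resize(b[130:330,310:470],(480,600),interpolation=cv2.INTER_CUBIC))
E
```

```text
t 6.12 tcp [0.5262 0.0407 0.2208] zhead 112.6 tilt [-0.9999 -0.0145 -0.0058] q [-0.14  0.41  1.7   0.    1.02 -2.1 ] F [ 0.6  0.3 -1.2] gap 0.2529
[-0.05098512 -0.02017684 -0.03310419] 0.021594535573556863
```

View pics/w9.png

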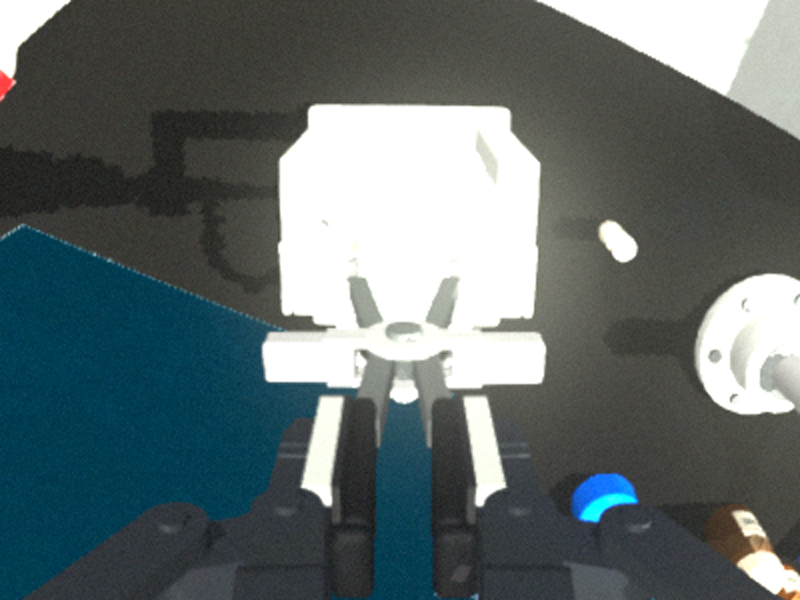

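View pics/s9.png

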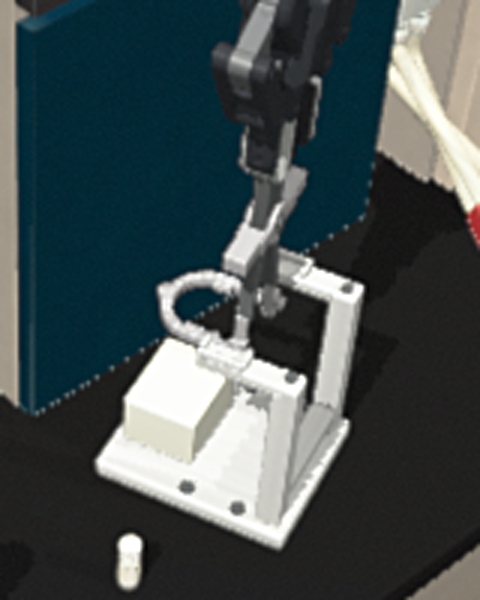

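Emit:
{"api": "step_arm", "payload": {"commands": [[-0.02, -0.0003, -0.0001, 0], [-0.04, -0.0006, -0.0002, 0], [-0.055, -0.0008, -0.0003, 0], [-0.055, -0.0008, -0.0003, 0], [-0.055, -0.0008, -0.0003, 0]]}}

```text
t: 6.63
tcp_pos: [0.5252, 0.0409, 0.274]
tool_rot: [0.592, -0.39, -0.585, -0.395]
force: [0.0, 0.4, -2.1]
finger_gap: 0.256
```

```bash
python3 - <<'E'
from h import *
s,M=st();to(s['tcp_pos'][0]-.0267,s['tcp_pos'][1]+.2078,.275)
E
```

```text
t 6.63 tcp [0.5252 0.0409 0.274 ] zhead 112.6 tilt [-0.9999 -0.012  -0.0043] q [-0.14  0.34  1.63  0.    1.16 -2.1 ] F [ 0.   0.4 -2.1] gap 0.2559
t 6.63 tcp [0.5252 0.0409 0.274 ] zhead 112.6 tilt [-0.9999 -0.012  -0.0043] q [-0.14  0.34  1.63  0.    1.16 -2.1 ] F [ 0.   0.4 -2.1] gap 0.2559
shift [-0.0012 -0.0552  0.2021]
```

Emit:
{"api": "step_arm", "payload": {"commands": [[0, -0.003, 0.012, 0], [0, -0.01, 0.037, 0], [0, -0.018, 0.067, 0], [0, -0.027, 0.098, 0], [0, -0.035, 0.13, 0], [0, -0.044, 0.16, 0], [-0.001, -0.051, 0.187, 0], [-0.001, -0.055, 0.202, 0]]}}

```text
t: 7.3
tcp_pos: [0.496, 0.252, 0.2729]
tool_rot: [0.591, -0.39, -0.586, -0.394]
force: [-0.4, -0.6, -1.3]
finger_gap: 0.257
```

Emit:
{"api": "step_arm", "payload": {"commands": [[0, 0, 0, 0]]}}

```text
t: 7.38
tcp_pos: [0.4941, 0.2553, 0.2714]
tool_rot: [0.591, -0.389, -0.588, -0.392]
force: [0.1, 0.0, -1.6]
finger_gap: 0.256
```

```bash
python3 - <<'E'
from h import *
st();optics.snapshot('top')
s,M=st();print(s['ft_torque'],s['finger_gap']*.0854)
p=optics.camera_params('wrist')
a=optics.snapshot('wrist')[:,:,::-1];b=optics.snapshot('scene')[:,:,::-1];t=optics.snapshot('top')[:,:,::-1]
np.savez('hov1.npz',o=p['origin'],a=p['attitude'],tcp=s['tcp_pos'],M=M)
cv2.imwrite('pics/wrist10.png',a);cv2.imwrite('pics/scene10.png',b);cv2.imwrite('pics/top10.png',t)
c=np.clip(a[100:400,120:520].astype(float)*1.5,0,255).astype(np.uint8)
cv2.imwrite('pics/w10.png',cv2.resize(c,(800,600),interpolation=cv2.INTER_CUBIC))
cv2.imwrite('pics/s10.png',cv2.resize(b[220:390,220:400],(635,600),interpolation=cv2.INTER_CUBIC))
cv2.imwrite('pics/t10.png',cv2.resize(t[230:330,210:330],(720,600),interpolation=cv2.INTER_CUBIC))
st()
E
```

```text
t 7.38 tcp [0.4941 0.2553 0.2714] zhead 112.95 tilt [-1.0e+00 -6.4e-03 -2.0e-04] q [ 0.28  0.39  1.56  0.    1.19 -1.7 ] F [ 0.1  0.  -1.6] gap 0.2556
t 7.43 tcp [0.4936 0.2542 0.2708] zhead 112.94 tilt [-1.0e+00 -4.2e-03 -5.0e-04] q [ 0.27  0.39  1.57  0.    1.19 -1.7 ] F [-0.6  0.3 -2.4] gap 0.2546
[-0.0029283   0.03158053 -0.00593535] 0.02174484272616912
t 7.58 tcp [0.4953 0.2513 0.2718] zhead 112.73 tilt [-1.     -0.006  -0.0023] q [ 0.27  0.38  1.56 -0.    1.19 -1.7 ] F [ 0.9 -0.4 -3. ] gap 0.2572
```

View pics/w10.png

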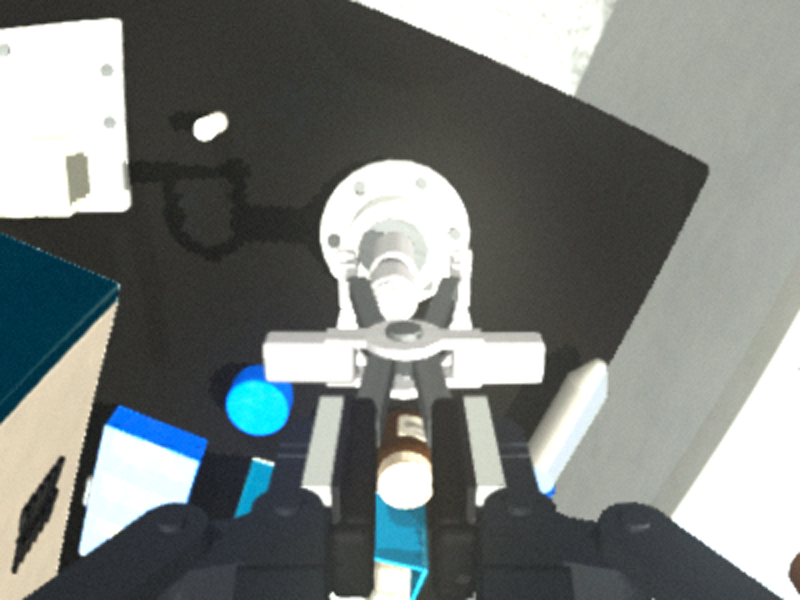

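View pics/s10.png

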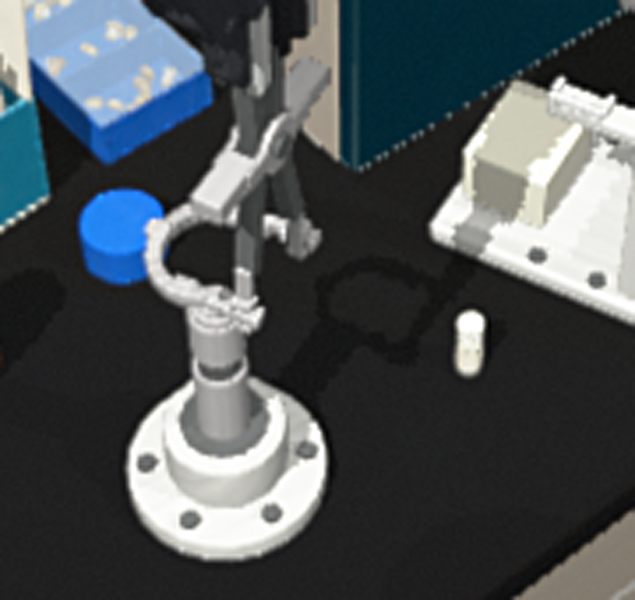

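View pics/t10.png

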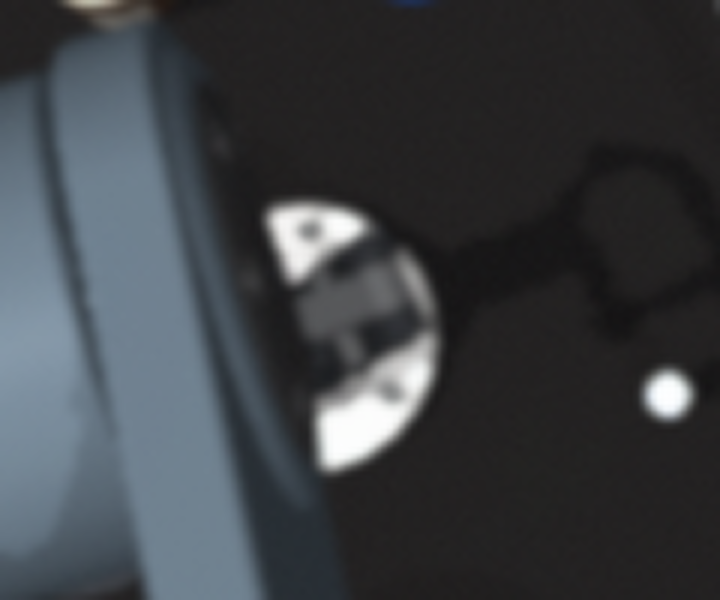

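Emit:
{"api": "step_arm", "payload": {"commands": [[0, 0, 0, 0], [0, 0, 0, 0], [0, 0, 0, 0], [0, 0, 0, 0]]}}

```text
t: 7.92
tcp_pos: [0.4955, 0.2506, 0.2719]
tool_rot: [0.59, -0.391, -0.587, -0.393]
force: [0.1, -0.3, -1.7]
finger_gap: 0.255
```

```bash
cat > look.py <<'E'
from h import *
import sys
k=sys.argv[1]
s,M=st();p=optics.camera_params('wrist')
a=optics.snapshot('wrist')[:,:,::-1];b=optics.snapshot('scene')[:,:,::-1]
np.savez(f'hov{k}.npz',origin=p['origin'],attitude=p['attitude'],mtx=p['mtx'],tcp=s['tcp_pos'],M=M)
cv2.imwrite(f'pics/wrist{k}.png',a);cv2.imwrite(f'pics/scene{k}.png',b)
cv2.imwrite(f'pics/w{k}.png',cv2.resize(a[160:300,240:420],(771,600),interpolation=cv2.INTER_CUBIC))
cv2.imwrite(f'pics/s{k}.png',cv2.resize(b[250:380,225:325],(461,600),interpolation=cv2.INTER_CUBIC))
st()
E
python3 look.py 11
```

```text
t 7.92 tcp [0.4955 0.2506 0.2719] zhead 112.65 tilt [-1.     -0.0061 -0.0024] q [ 0.27  0.38  1.56 -0.    1.19 -1.7 ] F [ 0.1 -0.3 -1.7] gap 0.2545
t 8.02 tcp [0.4955 0.2509 0.2719] zhead 112.68 tilt [-1.     -0.0062 -0.0023] q [ 0.27  0.38  1.56 -0.    1.19 -1.7 ] F [ 0.4 -0.8 -1.4] gap 0.2529
```

View pics/w11.png

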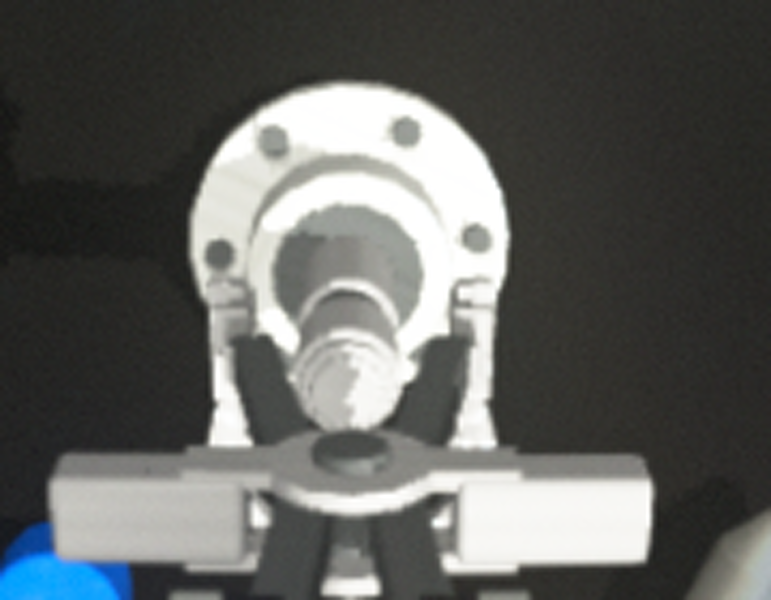

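View pics/s11.png

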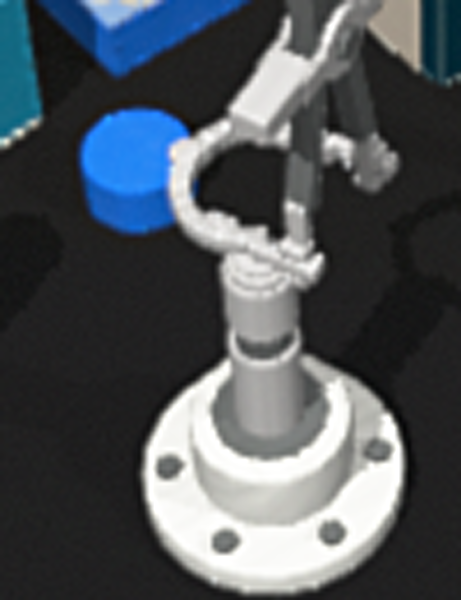

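```bash
python3 - <<'E'
import cv2
b=cv2.imread('pics/scene11.png')
cv2.imwrite('pics/s11b.png',cv2.resize(b[268:318,255:315],(720,600),interpolation=cv2.INTER_CUBIC))
E
```

```text
(no output)
```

View pics/s11b.png

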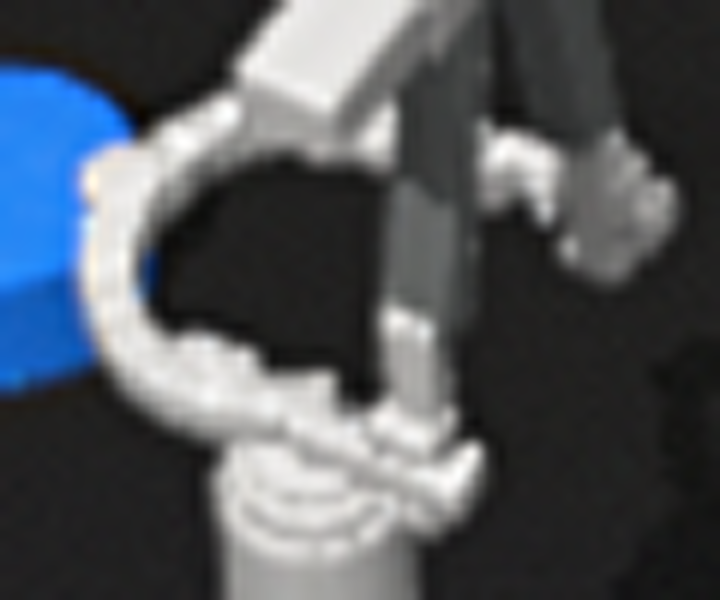

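```bash
python3 - <<'E'
from h import *
d=dict(np.load('hov11.npz'));S=optics.camera_params('scene')
w=lambda x,y:(240+x/4.283-.4,160+y/4.283-.4)
e=lambda x,y:(255+x/12-.46,268+y/12-.46)
M=d['M'];t=d['tcp'];print(t)
f=lambda n,X:print(n,X.round(4),'tool',(M.T@(X-t)).round(4))
for n,x,y,z in(('lugL',228,292,.158),('lugR',477,292,.158),('nose',349,385,.12),('noseback',349,429,.12),('foot',349,243,.012),('footnear',349,82,.012),('earL',55,480,.235),('earR',645,480,.235),('boss top',348,248,.04)):
    f(n,plane(d,*w(x,y),z,True))
for n,x,y,z in(('left ext',85,245,.1556),('near outer',200,435,.153),('lug near',455,490,.156),('notch near',415,425,.158),('far lug',625,225,.156),('far lug',600,270,.153)):
    f('S '+n,plane(S,*e(x,y),z))
b=cv2.imread('pics/scene11.png')
g=lambda x,y:(225+x/4.615-.4,250+y/4.615-.4)
f('S foot L/R mid',(plane(S,*g(144,470),.012)+plane(S,*g(405,463),.012))/2)
f('S boss',(plane(S,*g(191,415),.04)+plane(S,*g(353,412),.04))/2)
E
```

```text
[0.49554025 0.25061154 0.27188139]
lugL [0.4985 0.2294 0.158 ] tool [ 0.1139  0.0062 -0.0204]
lugR [0.4822 0.2682 0.158 ] tool [0.1138 0.0062 0.0216]
nose [0.5195 0.2602 0.12  ] tool [ 0.152  -0.0249  0.    ]
noseback [0.5282 0.2639 0.12  ] tool [ 0.1521 -0.0343  0.    ]
foot [0.5209 0.2606 0.012 ] tool [ 0.26   -0.0256  0.    ]
footnear [0.4813 0.2441 0.012 ] tool [0.2598 0.0172 0.    ]
earL [0.5048 0.2146 0.235 ] tool [ 0.0369  0.0055 -0.0367]
earR [0.4764 0.2825 0.235 ] tool [0.0368 0.0056 0.0369]
boss top [0.5148 0.2578 0.04  ] tool [ 2.32e-01 -1.91e-02 -2.00e-04]
S left ext [0.5365 0.2792 0.1556] tool [ 0.1166 -0.0481  0.0109]
S near outer [0.5087 0.2837 0.153 ] tool [ 0.119  -0.0242  0.0257]
S lug near [0.4836 0.2682 0.156 ] tool [0.1158 0.005  0.0211]
S notch near [0.492  0.2671 0.158 ] tool [ 0.1139 -0.0024  0.0169]
S far lug [0.5012 0.2315 0.156 ] tool [ 0.1159  0.0028 -0.0195]
S far lug [0.4999 0.2361 0.153 ] tool [ 0.1189  0.0023 -0.0148]
S foot L/R mid [0.521  0.2618 0.012 ] tool [ 0.26   -0.0262  0.0011]
S boss [0.5215 0.2609 0.04  ] tool [ 0.232  -0.0265  0.    ]
```

Emit:
{"api": "step_arm", "payload": {"commands": [[0.008, 0, 0, 0], [0.016, -0.0002, 0, 0], [0.024, -0.0003, 0, 0], [0.032, -0.0003, 0, 0], [0.035, -0.0003, 0, 0], [0.035, -0.0003, 0, 0]]}}

```text
t: 8.52
tcp_pos: [0.4951, 0.2508, 0.2353]
tool_rot: [0.59, -0.391, -0.587, -0.392]
force: [0.3, 0.4, -1.8]
finger_gap: 0.253
```

```bash
sed -i 's/b\[250:380,225:325\],(461,600)/b[260:320,245:325],(800,600)/' look.py; python3 look.py 12
```

```text
t 8.52 tcp [0.4951 0.2508 0.2353] zhead 112.68 tilt [-1.     -0.0031 -0.0019] q [ 0.27  0.43  1.61 -0.    1.1  -1.7 ] F [ 0.3  0.4 -1.8] gap 0.253
t 8.62 tcp [0.4961 0.2511 0.2367] zhead 112.68 tilt [-1.     -0.0059 -0.0023] q [ 0.27  0.43  1.61 -0.    1.1  -1.7 ] F [ 0.9 -1.1 -1.2] gap 0.2569
```

View pics/w12.png

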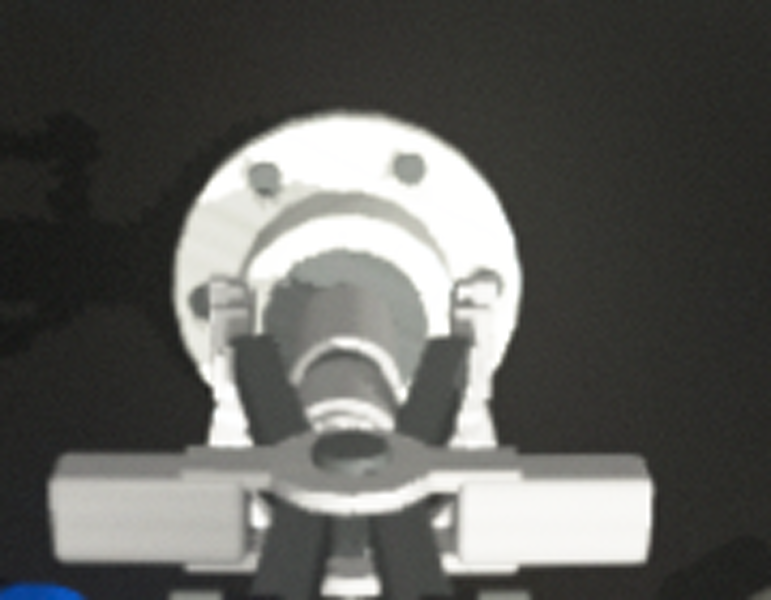

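View pics/s12.png

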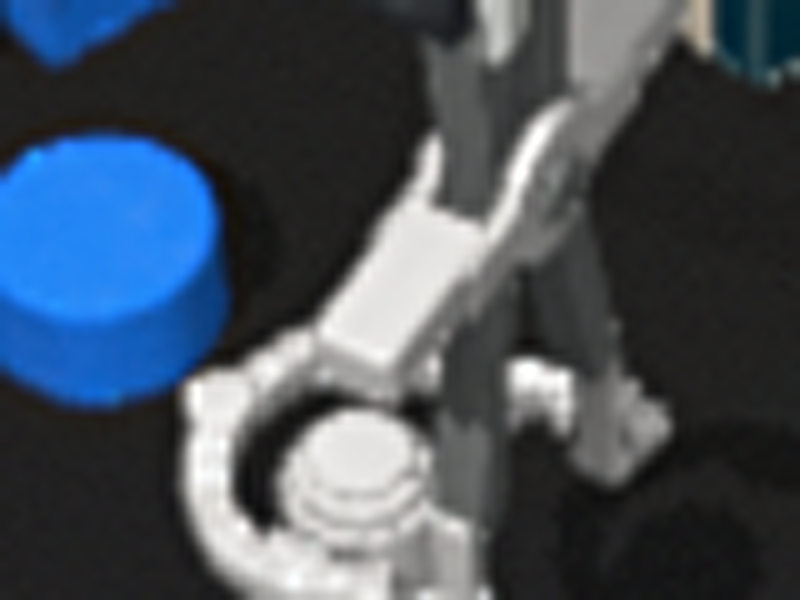

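```bash
sed -i 's/b\[260:320,245:325\],(800,600)/b[285:335,255:315],(720,600)/' look.py; python3 -c "
import cv2
b=cv2.imread('pics/scene12.png');cv2.imwrite('pics/s12b.png',cv2.resize(b[285:335,255:315],(720,600),interpolation=cv2.INTER_CUBIC))"
```

```text
(no output)
```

View pics/s12b.png

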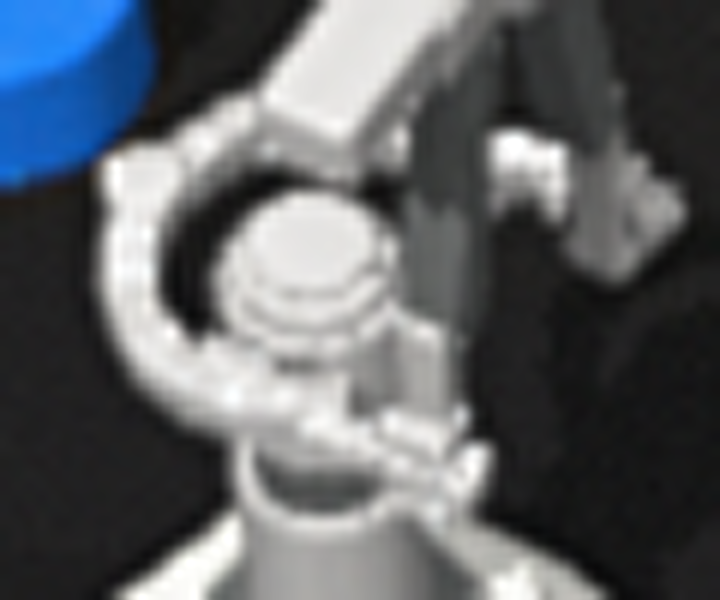

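```bash
python3 look.py 13; python3 - <<'E'
from h import *
from scipy.optimize import least_squares
S=optics.camera_params('scene');d=dict(np.load('hov13.npz'));M=d['M'];t=d['tcp']
e=lambda x,y:(255+x/12-.46,285+y/12-.46)
P=[(97,250),(103,310),(128,365),(168,405),(220,432)]
Q=np.array([plane(S,*e(*k),.117)[:2] for k in P])
r=least_squares(lambda v:np.hypot(*(Q-v[:2]).T)-v[2],[.52,.26,.025]).x
tl=lambda X:(M.T@(np.array([X[0],X[1],.1195])-t))[1:].round(4)
print('ring fit',r,tl(r));
r2=least_squares(lambda v:np.hypot(*(Q-v[:2]).T)-.0255,[.52,.26]).x;print('r fixed',r2,tl(r2))
n=plane(S,*e(313,240),.12);print('nose',n,tl(n))
E
```

```text
t 8.62 tcp [0.4961 0.2511 0.2367] zhead 112.68 tilt [-1.     -0.0059 -0.0023] q [ 0.27  0.43  1.61 -0.    1.1  -1.7 ] F [ 0.9 -1.1 -1.2] gap 0.2569
t 8.72 tcp [0.4964 0.2512 0.2373] zhead 112.68 tilt [-1.     -0.0072 -0.0025] q [ 0.27  0.43  1.61 -0.    1.1  -1.7 ] F [-0.6  0.  -1.9] gap 0.257
ring fit [0.52038921 0.25886906 0.02733138] [-0.0248 -0.0019]
r fixed [0.52067086 0.26084431] [-0.0258 -0.0002]
nose [0.5221949  0.26080294 0.12      ] [-0.0272 -0.0009]
```

View pics/s13.png

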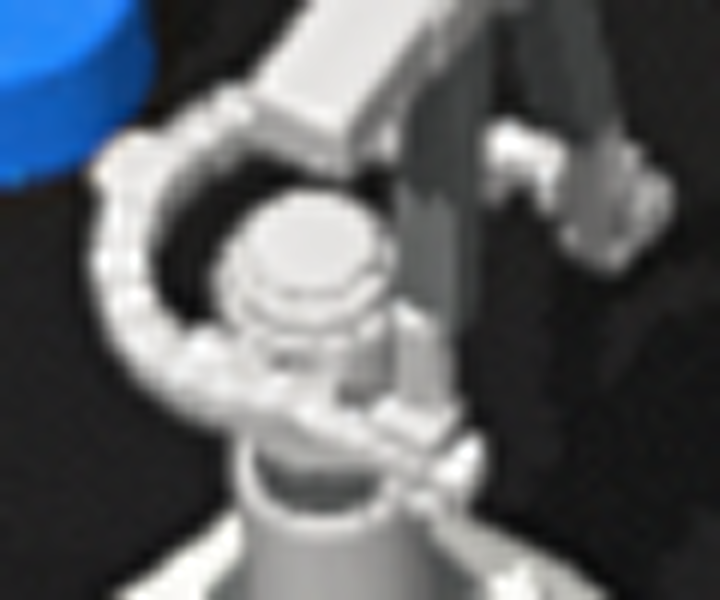

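Emit:
{"api": "step_arm", "payload": {"commands": [[0.007, 0, 0, 0], [0.014, 0, 0, 0], [0.021, 0.0001, 0, 0], [0.028, 0.0001, 0, 0], [0.034, 0.0002, 0.0001, 0], [0.037, 0.0002, 0.0001, 0], [0.037, 0.0002, 0.0001, 0], [0.037, 0.0002, 0.0001, 0]]}}

```text
t: 9.38
tcp_pos: [0.4964, 0.2512, 0.2]
tool_rot: [0.591, -0.39, -0.587, -0.393]
force: [0.8, 0.2, -0.8]
finger_gap: 0.254
```

```bash
sed -i 's/285:335,255:315/300:350,255:315/' look.py; python3 -c "
from h import *
optics.snapshot('wrist');optics.snapshot('wrist')";python3 look.py 14
```

```text
t 9.48 tcp [0.4967 0.2513 0.2006] zhead 112.68 tilt [-1.     -0.0079 -0.0026] q [ 0.27  0.47  1.64 -0.    1.02 -1.7 ] F [-0.6  0.3 -1.5] gap 0.2545
t 9.58 tcp [0.4967 0.2513 0.2007] zhead 112.68 tilt [-1.     -0.0082 -0.0026] q [ 0.27  0.47  1.64 -0.    1.02 -1.7 ] F [ 0.2 -0.5 -1.5] gap 0.2579
```

View pics/s14.png

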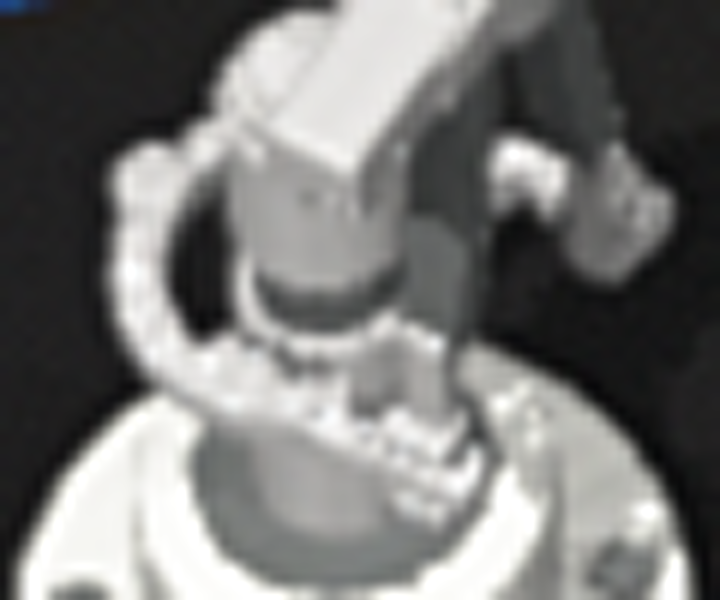

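View pics/w14.png

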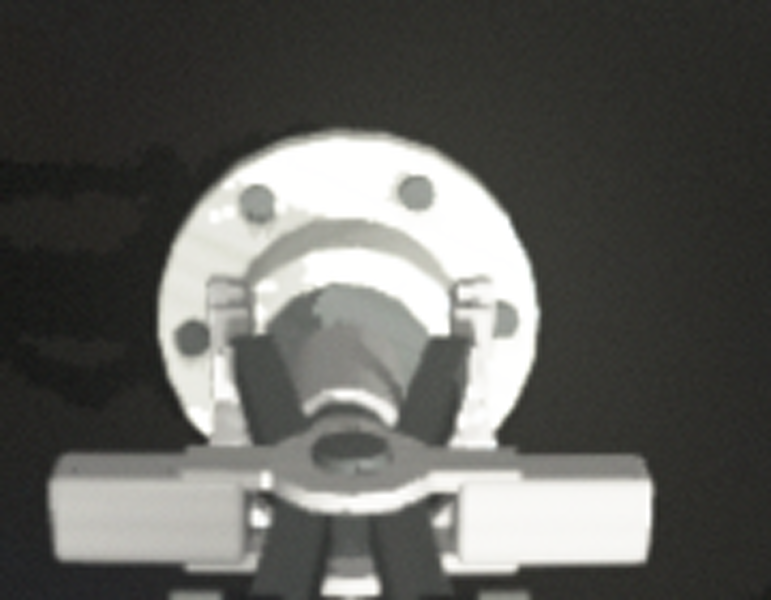

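```bash
python3 - <<'E'
import cv2,numpy as np
a=cv2.imread('pics/wrist14.png');b=cv2.imread('pics/scene14.png')
cv2.imwrite('pics/w14b.png',np.hstack([cv2.resize(a[218:268,280:310],(360,600),interpolation=cv2.INTER_CUBIC),cv2.resize(a[218:268,340:370],(360,600),interpolation=cv2.INTER_CUBIC)]))
cv2.imwrite('pics/s14b.png',cv2.resize(b[325:350,275:305],(720,600),interpolation=cv2.INTER_CUBIC))
E
```

```text
(no output)
```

View pics/w14b.png

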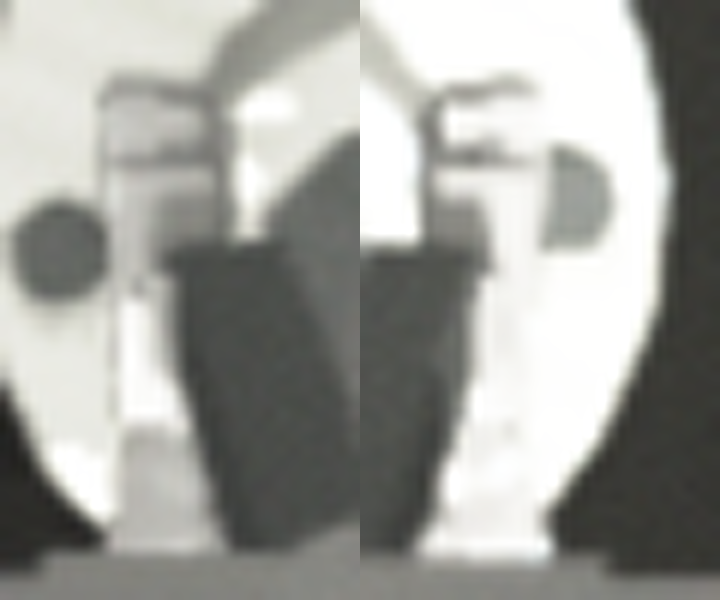

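View pics/s14b.png

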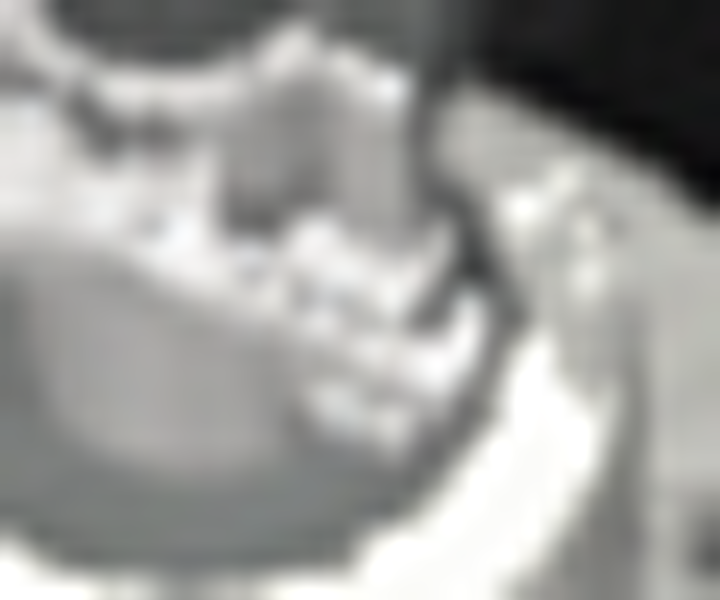

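```bash
python3 - <<'E'
from h import *
S=optics.camera_params('scene');d=dict(np.load('hov14.npz'));M=d['M'];t=d['tcp']
W=lambda x,y:ray(d,340+(x-360)/12-.46,218+y/12-.46,True)
Q=lambda x,y:ray(S,275+x/24-.48,325+y/24-.48)
for w in((540,85),(540,100),(545,155)):
    for s in((480,300),(450,385),(470,340)):
        X,r=tri([W(*w),Q(*s)]);print(w,s,X.round(4),np.round(r,4))
# prediction: ring arc in scene: expected outer left/bottom for ring at z with centre on spindle
from scipy.optimize import least_squares
e=lambda x,y:(255+x/12-.46,300+y/12-.46)
P=[(107,240),(110,300),(130,360),(165,398),(215,425)]
for z in (.0793,.0818,.0843):
    A=np.array([plane(S,*e(*k),z)[:2] for k in P])
    r2=least_squares(lambda v:np.hypot(*(A-v[:2]).T)-.0255,[.52,.26]).x;print(z,r2,(M.T@(np.array([*r2,z])-t)).round(4))
# groove edges: lower spindle shoulder top ellipse at z=.079 left/right px, upper section bottom z=.091
for n,x,y,z in(('low shoulder L',237,285,.079),('upper sect L',228,180,.105),('upper R',402,190,.105)):
    print(n,plane(S,*e(x,y),z))
E
```

```text
(540, 85) (480, 300) [0.4791 0.2689 0.0979] [0.0016 0.0016]
(540, 85) (450, 385) [0.4808 0.2704 0.0894] [0.0012 0.0012]
(540, 85) (470, 340) [0.4798 0.2695 0.094 ] [0.0013 0.0013]
(540, 100) (480, 300) [0.4795 0.269  0.0978] [0.0011 0.0011]
(540, 100) (450, 385) [0.4813 0.2706 0.0894] [0.0008 0.0008]
(540, 100) (470, 340) [0.4802 0.2697 0.094 ] [0.0009 0.0009]
(545, 155) (480, 300) [0.4808 0.2698 0.0983] [0.0005 0.0005]
(545, 155) (450, 385) [0.4827 0.2713 0.0899] [0.0009 0.0009]
(545, 155) (470, 340) [0.4816 0.2704 0.0945] [0.0008 0.0008]
0.0793 [0.52412653 0.26054445] [ 0.1215 -0.0279 -0.0017]
0.0818 [0.5225249  0.26145499] [ 0.119  -0.0268 -0.0003]
0.0843 [0.52092329 0.2623656 ] [ 0.1165 -0.0257  0.0012]
low shoulder L [0.52822251 0.26989492 0.079     ]
upper sect L [0.52429566 0.2721867  0.105     ]
upper R [0.51066051 0.25757451 0.105     ]
```

```bash
python3 - <<'E'
from h import *
S=optics.camera_params('scene');d=dict(np.load('hov14.npz'));M=d['M'];t=d['tcp']
e=lambda x,y:(255+x/12-.46,300+y/12-.46)
for z in(.082,.085,.088):
    a=plane(S,*e(670,205),z);b=plane(S,*e(489,450),z);print(z,(M.T@(a-t)).round(4)[1:],(M.T@(b-t)).round(4)[1:],'mid',(M.T@((a+b)/2-t)).round(4)[1:])
w=lambda x,y:(280+x/12-.46,218+y/12-.46)
for z in(.082,.087):
    a=plane(d,*w(100,85),z,True);b=plane(d,*w(720+180,85),z,True);print('wrist',z,(M.T@(a-t)).round(4)[1:],(M.T@(b-t)).round(4)[1:])
E
```

```text
0.082 [ 0.0048 -0.027 ] [0.0036 0.0133] mid [ 0.0042 -0.0069]
0.085 [ 0.006  -0.0251] [0.0048 0.0151] mid [ 0.0054 -0.005 ]
0.088 [ 0.0071 -0.0231] [0.0059 0.0169] mid [ 0.0065 -0.0031]
wrist 0.082 [ 0.0072 -0.0244] [0.0072 0.0246]
wrist 0.087 [ 0.0087 -0.0239] [0.0087 0.0241]
```

```bash
python3 - <<'E'
from h import *
S=optics.camera_params('scene');d=dict(np.load('hov14.npz'));M=d['M'];t=d['tcp']
img=cv2.resize(cv2.imread('pics/scene14.png')[300:350,255:315],(720,600),interpolation=cv2.INTER_CUBIC)
for z,c in((.082,(0,0,255)),(.087,(0,255,0)),(.092,(255,0,0))):
    for sg in(-1,1):
        X=t+M@np.array([t[2]-z,.0082,sg*.0243]);u,v=proj(S,X);q=((u-255+.46)*12,(v-300+.46)*12);print(z,sg,np.round(q))
        cv2.circle(img,(int(q[0]),int(q[1])),5,c,-1)
    # spindle axis pts
    u,v=proj(S,(.5218,.2608,z));cv2.circle(img,(int((u-255+.46)*12),int((v-300+.46)*12)),4,c,1)
cv2.imwrite('pics/s14c.png',img)
E
```

```text
0.082 -1 [684. 232.]
0.082 1 [475. 537.]
0.087 -1 [683. 207.]
0.087 1 [474. 512.]
0.092 -1 [683. 181.]
0.092 1 [473. 486.]
```

View pics/s14c.png

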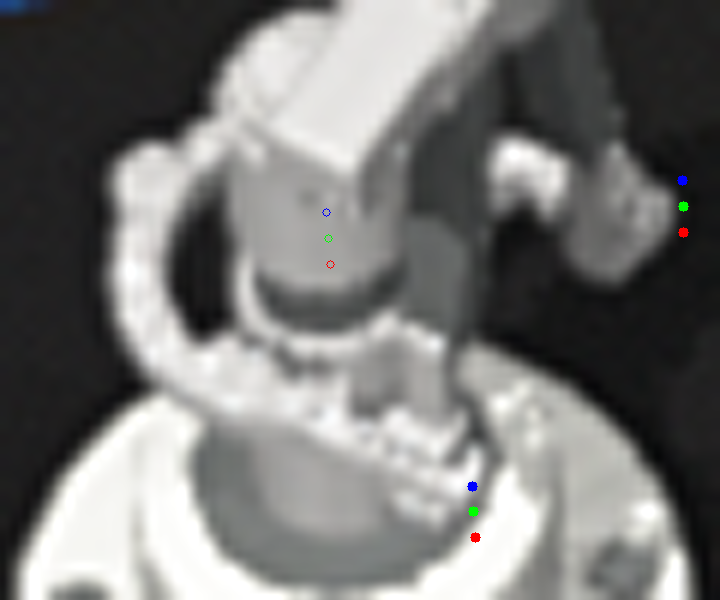

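```bash
python3 - <<'E'
from h import *
S=optics.camera_params('scene');d=dict(np.load('hov14.npz'));M=d['M'];t=d['tcp']
img=cv2.resize(cv2.imread('pics/scene14.png')[295:355,250:320],(700,600),interpolation=cv2.INTER_CUBIC)
def circ(c,r,z,col):
    P=[]
    for a in np.linspace(0,2*np.pi,120):
        u,v=proj(S,(c[0]+r*np.cos(a),c[1]+r*np.sin(a),z));P.append(((u-250+.45)*10,(v-295+.45)*10))
    cv2.polylines(img,[np.int32(np.round(P))],True,col,1)
c=(.5218,.2608)
circ(c,.011,.079,(0,255,0));circ(c,.011,.091,(0,255,0));circ(c,.026,.04,(255,255,0));circ(c,.011,.118,(0,255,0))
circ(c,.0255,.0818,(0,0,255));circ(c,.0255,.0868,(255,0,255))
cv2.imwrite('pics/s14d.png',img)
E
```

```text
(no output)
```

View pics/s14d.png

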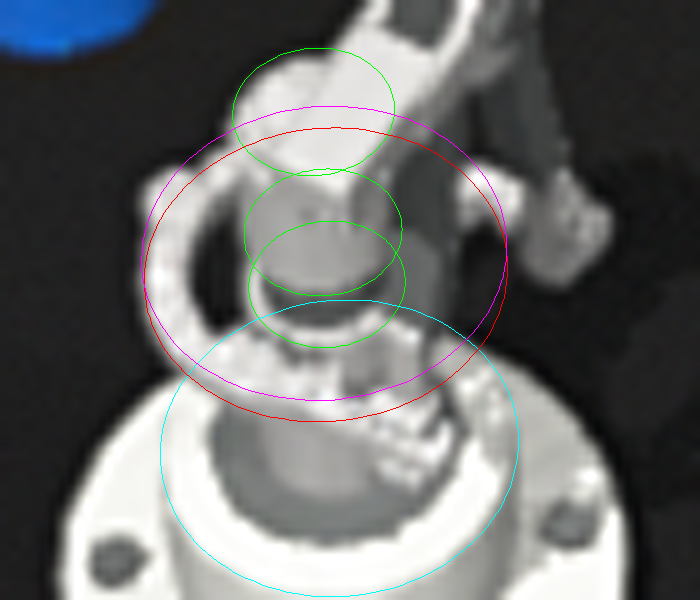

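```bash
python3 - <<'E'
from h import *
import cv2
S=optics.camera_params('scene');d=dict(np.load('hov14.npz'));M=d['M'];t=d['tcp']
img=cv2.imread('pics/scene14.png')
cv2.imwrite('pics/s14e.png',cv2.resize(img[305:335,258:288],(600,600),interpolation=cv2.INTER_CUBIC))
i2=cv2.imread('pics/scene11.png');cv2.imwrite('pics/s11e.png',cv2.resize(i2[270:300,256:286],(600,600),interpolation=cv2.INTER_CUBIC))
E
```

```text
(no output)
```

View pics/s14e.png

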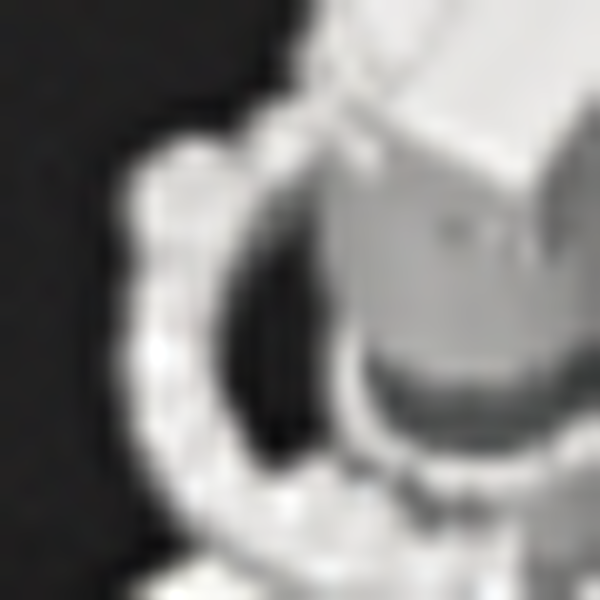

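View pics/s11e.png

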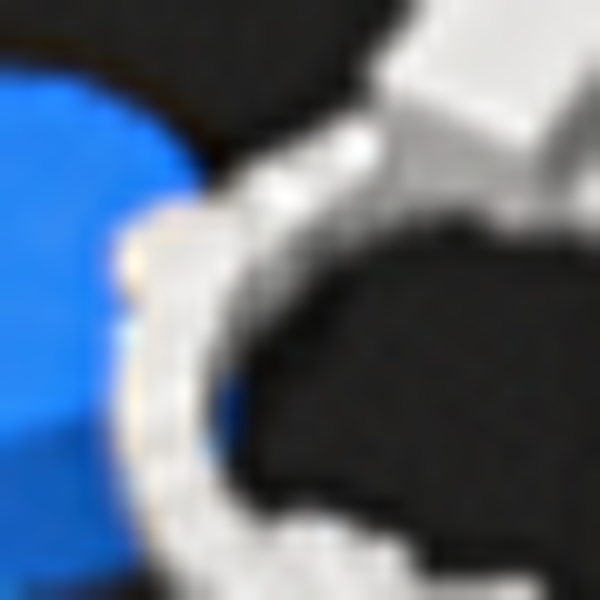

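```bash
python3 - <<'E'
from h import *
S=optics.camera_params('scene');d=dict(np.load('hov14.npz'));M=d['M'];t=d['tcp']
for (x,y) in((170,150),(185,165),(135,185)):
  for z in(.0825,.085,.0875,.09):
    X=plane(S,258+x/20-.47,305+y/20-.47,z);print((x,y),z,(M.T@(X-t)).round(4)[1:])
# predicted rim pts of back of ring in this crop
for y in(-.040,-.046,-.052):
  for zz in(-.004,0,.004):
    X=t+M@np.array([t[2]-.0875,y,zz]);u,v=proj(S,X);print(y,zz,round((u-258+.47)*20),round((v-305+.47)*20))
E
```

```text
(170, 150) 0.0825 [-0.0544 -0.0038]
(170, 150) 0.085 [-0.0533 -0.0023]
(170, 150) 0.0875 [-0.0521 -0.0007]
(170, 150) 0.09 [-0.051   0.0008]
(185, 165) 0.0825 [-0.0528 -0.0032]
(185, 165) 0.085 [-0.0516 -0.0017]
(185, 165) 0.0875 [-0.0505 -0.0001]
(185, 165) 0.09 [-0.0493  0.0014]
(135, 185) 0.0825 [-0.055 -0.   ]
(135, 185) 0.085 [-0.0538  0.0015]
(135, 185) 0.0875 [-0.0527  0.0031]
(135, 185) 0.09 [-0.0515  0.0046]
-0.04 -0.004 341 180
-0.04 0 311 220
-0.04 0.004 281 260
-0.046 -0.004 268 147
-0.046 0 238 187
-0.046 0.004 208 227
-0.052 -0.004 196 115
-0.052 0 166 154
-0.052 0.004 135 194
```

```bash
python3 - <<'E'
from h import *
from station import manip
st();print(manip.sign_off());
E
```

```text
t 9.58 tcp [0.4967 0.2513 0.2007] zhead 112.68 tilt [-1.     -0.0082 -0.0026] q [ 0.27  0.47  1.64 -0.    1.02 -1.7 ] F [ 0.2 -0.5 -1.5] gap 0.2579
the job is handed in; nothing more can be done
None
```

I squeezed the handles with a 60 N grip, lifted pliers and ring straight up out of the stand, carried them over the spindle and lowered the ring round it to the groove. I handed the job in at about 9.6 s, still holding.

What the last checks showed:
- **Handles:** The jaw opening reads about 22 mm on a linear scale, against the 25 mm given for fully squeezed. It stayed steady to within about 0.4 mm, so I took it as the hard stop, and the pictures show the ring spread.
- **Height:** The arm's height since the lift puts the ring's middle at about 84 to 85 mm. The back of the ring in the scene picture agrees to about 2 mm. A rough two-camera estimate at the near lug came out several millimetres higher. I put that down to badly matched points and did not adjust for it.
- **Centring:** The ring is within about 1 mm of the spindle's axis in both the wrist and scene pictures.
- **Level:** The tool is tilted about 0.5°. I did not measure the ring's own tilt separately.
- **Contact:** The force on the tool was only the pliers' weight, about 1.5 N, so I saw no sign of the ring touching the spindle.
- **Other objects:** The arm's path stayed well above the vial, cap and jar. They looked unmoved in the hover pictures over the spindle, but I did not measure them again at the end.

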